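# Refit the air-cleaner cover and check that the throttle snaps shut

### The job

Finish the small red engine on the bench: take the black air-cleaner cover that stands on end in the wash tray and fit it fully home over the stud of the filter base, with its intake mouth towards the fuel tank. Let go of it and spin its captive wing nut clockwise until snug; then slide the yellow throttle grip fully open and let go of it there, so that it snaps shut on its own. Don't drop the cover or let it topple, and leave the other things standing and lying where they are.

Things in the scene. Friction and masses are not known exactly. Their poses are not given: they have to be found in the camera images.
- engine: Small red petrol engine on a plywood board, fixed to the bench, 385 deep x 290 wide x 300 mm high. Origin: middle of its underside on the bench; x to its back (away from robot), y to its left, z up. Board x -205..155, y +-140 mm. Cylinder with grey rocker cover x 20..130, y -80..40, top z 227; round red recoil starter on the right side, muffler back left; filter base and throttle plate in front.
- tank (a point): Centre of the fuel tank, a red rounded box on the engine's left: 160 (x) x 90 (y) x 125 mm high, at (0, 97, 217) mm in the engine's frame; its black cap reaches z = 300. It towers over the filter base beside it, so a hand cannot lean that way there.
- seat (a point): Filter base: centre of the top of its black flange (62 mm in x, 124 in y), at (-75, -45, 150) mm in the engine's frame, axes as the engine's: y points to the tank, whose near side is 97 mm away. The cover's rim comes to rest on this face. On it stand a grey pan 50 x 112 mm, 10 high (3 mm clearance all round inside the cover), a filter element 42 x 100 mm, up to 26 high, and the stud.
- stud_top (a point): Tip of the upright steel centre stud, 8 mm in diameter, 46 mm above seat. It enters a 14 mm hole in the middle of the cover's top and ends 4 mm above that top, inside the wing nut's hub.
- cover_center (a point): Centre of the black plastic air-cleaner cover, half-way up (21 mm above its rim). An open-bottomed box 62 wide (its x), 124 long (its y), 42 mm high (its z, from open rim to top), about 0.2 kg. It starts standing on its plain -y end in the tray: y up, its top (z) facing roughly towards the robot, this point 62 mm above the tray's floor. Fitted: z up, y towards the tank.
- cover_rim (a point): Centre of the cover's open rim plane, 21 mm below cover_center along the cover's z; same axes. Fitted, it coincides with seat.
- cover_mouth (a point): Centre of the outer face of the cover's intake mouth (42 mm wide in x, 26 mm high in z), which stands out 14 mm from the cover's +y end: 76 mm from the middle, 21 mm above the rim.
- cover: The same cover with its wing nut; origin at cover_rim.
- wingnut (a joint): Turn of the captive wing nut on the cover, rad: starts between 0 and 0.5, grows as it is turned clockwise seen from above (tightening), snug against its stop at 2.8 (2.62 or more counts as snug). It turns stiffly (0.05 N m), stays where it is left and does not sink noticeably.
- wingnut_grip (a point): Middle of the steel wing nut, on its axis, 14 mm above the cover's top face. Its two wings form a bar along this point's x axis, 56 mm long and 10 mm thick, from 5 to 24 mm above the cover's top: pinch it across its y. z is the cover's z.
- throttle (a joint): Travel of the spring-return throttle slide, m: 0 shut (it rests there), 0.055 fully open (end stop). Spring force 2.4 N at the start, 5.7 N at the open end; let go, it snaps back in about 0.2 s.
- throttle_grip (a point): Centre of the yellow throttle grip, a block 18 (engine x) x 14 (engine y) x 26 mm high, from 12 to 38 mm above the aluminium throttle plate (top 115 mm above the bench, 60 mm in x, 150 in y). Shut it is at (-185, -40, 140) mm in the engine's frame; it slides along the engine's +y to open.
- tray: Steel wash tray fixed on the bench, 270 (x) x 220 mm (y), walls 22 mm high, floor and walls 4 mm thick; origin at the centre of its underside, x away from the robot. Engine and tray stand to the robot's left and right, either way round, with free bench between them (at least 170 mm).
- tin: Bystander: blue-banded tin standing in the tray in front of the cover, 66 mm across, 80 mm high; origin at the centre of its underside.
- cartridge: Bystander: paper filter cartridge lying in the tray, 100 x 38 x 28 mm; origin at the centre of its underside.
- socket: Bystander: steel plug socket standing in the tray, 26 mm across, 65 mm high; origin at the centre of its underside.
- screwdriver: Bystander: screwdriver with a red handle, 200 mm, lying on the bench in front of the tray, nearly crosswise.
- wrench: Bystander: wrench, 180 mm, lying in the tray along one side.
- spray: Bystander: green spray can standing on the bench at the back in the middle, 64 mm across, 190 mm high.
- oil: Bystander: blue oil bottle standing on the bench at the back in the middle, 72 mm across, 200 mm high.

How it is judged:
By the outcome, as a careful person would: the job done as asked, in the order asked, and still so for the second after the job is handed in, with the robot touching nothing.
It also fails if it takes over 72 s, if anything falls off the work surface, if the arm or the gripper's body presses on something with over 40 N, if the wrist force passes 120 N, or if a joint passes its speed limit or range.

### The arm

A 7-joint arm with a two-finger parallel gripper is mounted at the origin on the work surface. World frame = base frame: x ahead of the robot, y to its left, z up, the work surface at z = 0. Lengths are in m, angles in rad, forces in N, time in s.
With the tool pointing down it reaches from about 0.4 to 0.85 m from the base axis. Payload 6.9 kg.
Tool frame: the origin (TCP) lies at the very end of the fingers, on their centre line; the grasp point (between the pads) lies 19 mm behind it; z points along the fingers, y is the line along which they close (so a half turn about z gives the same grasp; the last joint's range is limited). The gripper opens to 85 mm and grips with 20 to 120 N. Pads are 22 mm wide; open, the fingers measure 114 mm over their backs; the gripper's body (76 mm by 85 mm) begins 54 mm behind the grasp point. The pads swing forward as they close: fully open they stand 13 mm farther back than shut.
Start: joints at [-1.177, 0.507, -0.238, 1.5, 0.126, 1.149, -0.155], TCP at [0.177, 0.599, 0.231] pointing down, gripper open.
Joint ranges: [-3.08, 3.08], [-0.24, 2.05], [-1.43, 1.35], [0, 2.5], [-1.52, 4.66], [0.17, 1.96], [-2.89, 2.89]. Speed limits (rad/s): [2.39, 2.39, 3.14, 3.14, 3.14, 3.14, 3.14].

### API

Orientations are given as a 3x3 rotation matrix whose columns are the frame's x, y, z axes.
In Python, from plant import sensors, eyes, order gives the robot as it stands.
- The arm moves only by the tool arm_command, never from a script. Its argument "motion" is a list of rows, each an object of numbers: "claw": the closure, from 0 (fully open) to 1 (shut); "dx", "dy", "dz": the shift along the tool's x, y, z in mm; "wx", "wy", "wz": the turn, a rotation vector about the tool's x, y, z in degrees. A call has 1 to 20 rows; each row shifts and turns the commanded pose from where the row before left it, along the tool's axes as they then stand; what a row does not reach is not made up. A row lasts 1/8 s, in which the tool goes at most 62.5 mm and 10.7 degrees, less where a joint would pass 70% of its speed; a pose out of reach is approached as far as the arm can. A call with a gripper value outside its range is refused whole. The fingers move at their own pace and stop on an object; "force" is the grip in N (left out, the last holds). Time passes only in rows, so rows that do not move let the fingers close. It gives the time, the measured TCP pose, the force, the opening and the grip force at its end, in the units of the state.
- sensors.sense(): the state, without advancing time (a new reading comes with each control period).
- eyes.grab_frame(name): name is "side" or "top" or "wrist"; returns a dict with "img" (420x560x3 uint8, blue, green, red), "fovy" (degrees; the focal length in pixels is half the picture's height over the tangent of half this angle, whatever the lens; pixels are square), "cx", "cy" (the principal point, pixels), "camera_from_world" (4x4, takes a point from world to camera coordinates). Camera axes: x right, y up, looking along -z (the intrinsics and any distortion apply to the point x, -y, -z); pixel columns grow to the right and rows downward; lengths in m; the calibration is good to about 2 mm. A picture is of the moment at which its call begins. There is no depth.
- order.hand_in(): hands the job in; it is judged then, once.
Trained networks look in the newest picture that a camera, given by its name, has taken for a name from the list of things; names that differ only in an ending like _2 or _b are one class to them, and where a whole thing is asked for, a point or a joint stands for the part that bears it (a point fixed in the world has none). Each returns a list of dicts, best first, with "conf" (0 to 1); they miss things now and then, are a little off and sometimes report something else, mostly with a low value. They report only what shows in the picture. A call takes as long as a camera call.
- eyes.outline_of(label, camera): "region" (420x560 bool, what is visible of it).
- eyes.tip_of(label, camera): "point" ([x, y, z] in m, in the coordinates of the camera as it stood for that picture, good to about 4 mm: a listed point, or the origin of a listed thing).
The state is a dict: "time_s": time; "joint_positions": joint angles; "dq": joint speeds; "joint_torque": joint torques, N m; "tool_pos": TCP position; "tcp_rot": TCP orientation; "wrist_force": force on the tool from outside, world axes, zero at the start; "torque": the same for the moment, N m; "width": finger opening in m; "grasp_force": force on a finger pad.
Only numpy, scipy, OpenCV 4.12 (cv2) and the standard library are available. Lean on these libraries where they do the work, as an engineer would, in place of code of your own. Each camera call takes 0.05 s, during which the arm holds its last target. There are 200 camera calls.

## Working session

There is one attempt and no reset: what is moved stays moved. The work goes in short steps, Python scripts to look and compute and a tool call to move; the robot and the scene stay as the last step left them, time stands still between calls to the robot, and variables do not carry over. Pictures are saved under pics/ and viewed, at most 10 in all, crops included, and the job is handed in when it is done.

Besides the shell and the picture viewer there is one more tool, called after "Call:" as name([rows], argument=value, ...), one row to a line, values as JSON. arm_command: Moves the arm, as the interface text tells. Its arguments: {"type":"object","properties":{"motion":{"type":"array","items":{"type":"object","properties":{"claw":{"type":"number"},"dx":{"type":"number"},"dy":{"type":"number"},"dz":{"type":"number"},"wx":{"type":"number"},"wy":{"type":"number"},"wz":{"type":"number"}}}},"force":{"type":"number"}},"required":["motion"]}

```bash
ls; mkdir -p pics
cat > h.py <<'E'
import numpy as np, cv2
from plant import sensors, eyes, order
def grab(n,save=None):
    f=eyes.grab_frame(n)
    if save: cv2.imwrite('pics/'+save,f['img'])
    return f
def tip(l,n,f):
    r=eyes.tip_of(l,n); C=np.linalg.inv(f['camera_from_world'])
    return [(round(d['conf'],2),(C@np.r_[d['point'],1])[:3].round(4)) for d in r[:3]]
def proj(f,p):
    c=f['camera_from_world']@np.r_[p,1]; k=210/np.tan(np.radians(f['fovy']/2))
    return f['cx']+k*c[0]/-c[2], f['cy']-k*c[1]/-c[2]
E
python3 - <<'E'
from h import *
np.set_printoptions(suppress=True,precision=4)
s=sensors.sense();print(s['tool_pos'],s['tcp_rot'])
for n in ['top','side']:
    f=grab(n,n+'0.png');print(n,f.keys(),f['fovy'],f['cx'],f['cy']);print(np.linalg.inv(f['camera_from_world']))
    for l in ['engine','tank','seat','stud_top','cover_center','cover_rim','cover_mouth','wingnut_grip','throttle_grip','tray','tin','cartridge','socket','oil','spray']:
        print(l,tip(l,n,f))
E
```

```text
pics
[0.1773 0.5988 0.2304] [[-0.9589  0.2838 -0.0005]
 [ 0.2838  0.9589 -0.0017]
 [-0.     -0.0018 -1.    ]]
top dict_keys(['img', 'fovy', 'cx', 'cy', 'camera_from_world']) 42.489897503881004 276.5136081867701 219.16584983513673
[[-0.028   0.992  -0.1228  0.4171]
 [-0.9994 -0.03   -0.0145  0.0053]
 [-0.0181  0.1224  0.9923  1.4811]
 [ 0.      0.      0.      1.    ]]
engine [(0.84, array([ 0.5716, -0.2751, -0.0014])), (0.26, array([0.5396, 0.1978, 0.0042]))]
tank []
seat [(0.84, array([ 0.5062, -0.3363,  0.154 ]))]
stud_top [(0.8, array([ 0.5038, -0.3358,  0.1945])), (0.69, array([0.6756, 0.2861, 0.0074]))]
cover_center [(0.7, array([0.6004, 0.2797, 0.0654]))]
cover_rim [(0.73, array([0.6173, 0.2739, 0.0679])), (0.51, array([ 0.5658,  0.2803, -0.0006])), (0.41, array([0.7245, 0.0487, 0.0033]))]
cover_mouth [(0.87, array([0.5938, 0.2795, 0.1392]))]
wingnut_grip [(0.65, array([0.676 , 0.2865, 0.0054])), (0.55, array([ 0.4004, -0.3606,  0.1398])), (0.52, array([0.5611, 0.2792, 0.0661]))]
throttle_grip [(0.48, array([ 0.4001, -0.3565,  0.1381]))]
tray [(0.88, array([0.5644, 0.2799, 0.00
[... 793 characters left out ...]
]))]
cover_center [(0.76, array([0.5979, 0.2779, 0.0683]))]
cover_rim [(0.76, array([0.6171, 0.2814, 0.0661]))]
cover_mouth [(0.61, array([0.5999, 0.2812, 0.1411]))]
wingnut_grip [(0.71, array([0.5689, 0.2866, 0.0688]))]
throttle_grip [(0.41, array([ 0.3988, -0.3558,  0.1424]))]
tray [(0.96, array([ 0.5682,  0.2764, -0.0028]))]
tin [(0.73, array([0.4814, 0.3137, 0.0077]))]
cartridge [(0.55, array([0.6373, 0.3552, 0.0056])), (0.49, array([ 0.5701, -0.2733, -0.0002]))]
socket [(0.48, array([0.6819, 0.2853, 0.0066]))]
oil [(0.71, array([ 0.7583, -0.0456, -0.0013])), (0.7, array([0.4824, 0.3163, 0.0075]))]
spray [(0.8, array([0.7296, 0.0539, 0.005 ])), (0.48, array([ 0.4023, -0.3544,  0.1439]))]
```

View pics/top0.png

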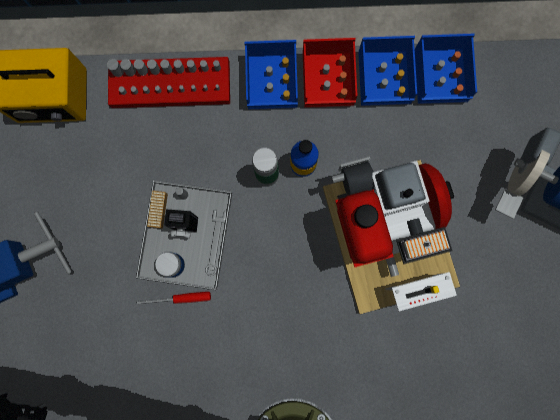

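View pics/side0.png

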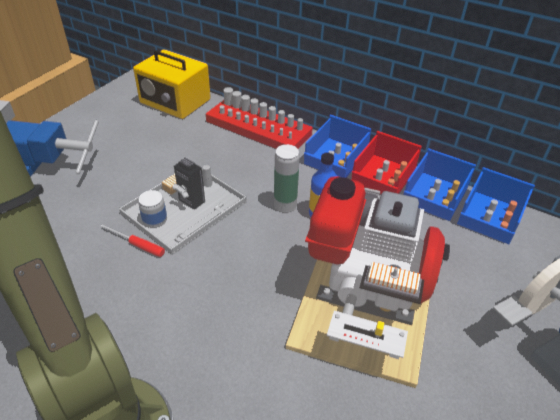

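The engine is on the right, with its stud at about px (426,243) in the top view. The cover stands in the left tray at px (180,222), with its top facing the robot and the tin at (168,265) in front of it. The tank sits on the engine's left. The network points agree with both pictures. Next I'll check whether a known kinematic model (xArm7-like) fits, so I can test reach.

```bash
cat > kin.py <<'E'
import numpy as np
from scipy.spatial.transform import Rotation as R
from scipy.optimize import least_squares
DH=[(0,0,.267),(-np.pi/2,0,0),(np.pi/2,0,.293),(np.pi/2,.0525,0),(np.pi/2,.0775,.3425),(np.pi/2,0,0),(-np.pi/2,.076,.097)]
LO=np.array([-3.08,-.24,-1.43,0,-1.52,.17,-2.89]);HI=np.array([3.08,2.05,1.35,2.5,4.66,1.96,2.89])
def fk(q):
    T=np.eye(4)
    for (al,a,d),t in zip(DH,q):
        ca,sa,c,s=np.cos(al),np.sin(al),np.cos(t),np.sin(t)
        T=T@np.array([[c,-s,0,a],[s*ca,c*ca,-sa,-d*sa],[s*sa,c*sa,ca,d*ca],[0,0,0,1]])
    return T
E
python3 - <<'E'
from kin import *
from h import *
np.set_printoptions(suppress=True,precision=4)
s=sensors.sense();q=np.array(s['joint_positions']);T=fk(q);print(T)
for t in (.17,.172,.15): 
    p=T[:3,3]+t*T[:3,2]; print(p,np.hypot(*p[:2]),np.hypot(*s['tool_pos'][:2]),s['tool_pos'][2],np.degrees(np.arctan2(p[1],p[0])-np.arctan2(s['tool_pos'][1],s['tool_pos'][0])))
print(np.array(s['tcp_rot']))
E
```

```text
[[ 0.2666 -0.9635 -0.0246  0.114 ]
 [-0.9537 -0.2674  0.1376 -0.5663]
 [-0.1392 -0.0133 -0.9902  0.2741]
 [ 0.      0.      0.      1.    ]]
[ 0.1098 -0.543   0.1058] 0.5539507068166702 0.624984015533888 0.23127546898416704 -152.07130700542075
[ 0.1098 -0.5427  0.1038] 0.5536711750232276 0.624984015533888 0.23127546898416704 -152.0706441103638
[ 0.1103 -0.5457  0.1256] 0.5567460288068629 0.624984015533888 0.23127546898416704 -152.07789934495997
[[-0.9589  0.2838 -0.    ]
 [ 0.2838  0.9589 -0.    ]
 [ 0.     -0.     -1.    ]]
```

```bash
cat > kin.py <<'E'
import numpy as np, json
from scipy.spatial.transform import Rotation as R
from scipy.optimize import least_squares
LO=np.array([-3.08,-.24,-1.43,0,-1.52,.17,-2.89]);HI=np.array([3.08,2.05,1.35,2.5,4.66,1.96,2.89])
def rot(ax,t): return R.from_euler(ax,t).as_matrix()
E
python3 - <<'E'
from kin import *
from h import *
np.set_printoptions(suppress=True,precision=4)
s=sensors.sense();q=np.array(s['joint_positions'])
import itertools
for sg in itertools.product([1,-1],repeat=3):
    M=np.eye(3)
    for i,(a,sgn) in enumerate(zip('zyzyzyz',[1,sg[0],1,sg[1],1,sg[2],1])): M=M@rot(a,sgn*q[i])
    print(sg,M[:,2],M[:,0])
print(q,np.array(s['tool_pos']))
E
```

```text
(1, 1, 1) [-0.  0. -1.] [-0.2838  0.9589  0.    ]
(1, 1, -1) [ 0.0991 -0.7406  0.6646] [-0.0657 -0.6713 -0.7383]
(1, -1, 1) [ 0.2479 -0.0959  0.964 ] [ 0.0669 -0.991  -0.1158]
(1, -1, -1) [-0.3255  0.7846 -0.5277] [-0.1038  0.525   0.8447]
(-1, 1, 1) [ 0.3255 -0.7846 -0.5277] [-0.1038  0.525  -0.8447]
(-1, 1, -1) [-0.2479  0.0959  0.964 ] [ 0.0669 -0.991   0.1158]
(-1, -1, 1) [-0.0991  0.7406  0.6646] [-0.0657 -0.6713  0.7383]
(-1, -1, -1) [ 0. -0. -1.] [-0.2838  0.9589 -0.    ]
[-1.1775  0.5075 -0.2376  1.5002  0.1257  1.1489 -0.1548] [0.1774 0.5993 0.2313]
```

Call:
arm_command([
  {"dx": 0,"dy": -60,"dz": -40},
  {"dx": 0,"dy": -60,"dz": -40},
  {"dx": 0,"dy": -60,"dz": -30},
], force=40)

```text
$.motion[0]: bad value
```

Call:
arm_command([
  {"dy": -30,"dz": -20},
  {"dy": -50,"dz": -30},
  {"dy": -50,"dz": -20},
  {"dx": -50,"dz": -20,"wz": 5},
  {"dx": -50,"wx": 5,"wz": 5},
  {"dx": -50,"wx": 10},
], force=40)

```text
$.motion[0]: bad value
```

```bash
cat >> h.py <<'E'
def log():
    import json
    s=sensors.sense(); json_line=json.dumps([list(map(float,s['joint_positions'])),list(map(float,s['tool_pos'])),np.array(s['tcp_rot']).tolist()])
    open('log.txt','a').write(json_line+'\n'); return s
E
python3 -c "
from h import *
s=log();print(s)"
```

```text
{'time_s': 1.6, 'joint_positions': array([-1.17751475,  0.50748995, -0.23758423,  1.50021503,  0.12569312,
        1.1488921 , -0.15478352]), 'dq': array([ 0.00086639, -0.00029191, -0.00024764,  0.00069471,  0.00059578,
        0.00071693,  0.00160351]), 'joint_torque': array([ 5.17892531e-04, -6.20359540e+01, -2.18477637e+00, -2.49954182e+01,
        1.38282325e-02,  2.26584016e-03, -2.52760117e-05]), 'tool_pos': array([0.17741684, 0.59927313, 0.23127547]), 'tcp_rot': array([[-9.58869598e-01,  2.83846955e-01, -1.46488050e-05],
       [ 2.83846956e-01,  9.58869598e-01, -2.50842250e-05],
       [ 6.92621285e-06, -2.82105194e-05, -1.00000000e+00]]), 'wrist_force': array([-0.27539333,  0.45383908,  0.16033287]), 'torque': array([-0.05686152, -0.02995704, -0.06742593]), 'grasp_force': 0.0, 'width': 0.08559474443419123}
```

Call:
arm_command([
  {"claw": 0,"dx": 0,"dy": -30,"dz": -20,"wx": 0,"wy": 0,"wz": 0},
  {"claw": 0,"dx": 0,"dy": -50,"dz": -30,"wx": 0,"wy": 0,"wz": 0},
  {"claw": 0,"dx": 0,"dy": -50,"dz": -20,"wx": 0,"wy": 0,"wz": 0},
  {"claw": 0,"dx": -50,"dy": 0,"dz": -20,"wx": 0,"wy": 0,"wz": 5},
  {"claw": 0,"dx": -50,"dy": 0,"dz": 0,"wx": 5,"wy": 0,"wz": 5},
  {"claw": 0,"dx": -50,"dy": 0,"dz": 0,"wx": 10,"wy": 0,"wz": 0},
], force=40)

```text
time_s: 2.35
tool_pos: [0.2805, 0.4188, 0.324]
tcp_rot: [[-0.895, 0.432, -0.112], [0.446, 0.864, -0.233], [-0.004, -0.258, -0.966]]
wrist_force: [1.8, 1.6, -0.3]
width: 0.0853
grasp_force: 0.0
```

```bash
python3 -c "
from h import *
s=log();print(s['time_s'],s['joint_positions'],s['tool_pos'],s['tcp_rot'])"
```

```text
2.35 [-0.95113601  0.40732364 -0.14595757  1.43963238  0.06553614  1.56018008
  0.005379  ] [0.28046521 0.41884548 0.32396177] [[-0.89484963  0.432154   -0.11174548]
 [ 0.44634897  0.8640248  -0.23288139]
 [-0.00408976 -0.2582713  -0.96606377]]
```

```bash
cat >> h.py <<'E'
from scipy.spatial.transform import Rotation as R
def plan(P0,R0,P1,R1,claw=0,n=None,vmax=50,wmax=9):
    """straight line rows, rounded; returns end pose"""
    P0,P1=np.array(P0,float),np.array(P1,float)
    w=R.from_matrix(R0.T@R1).as_rotvec(degrees=True); D=np.linalg.norm(P1-P0)*1000
    n=n or int(max(1,np.ceil(D/vmax),np.ceil(np.linalg.norm(w)/wmax)))
    P,M=P0.copy(),R0.copy(); out=[]
    for i in range(n):
        k=n-i
        d=np.round(M.T@((P1-P)/k)*1000,1 if k==1 else 0); ww=np.round(R.from_matrix(M.T@R1).as_rotvec(degrees=True)/k,1)
        P=P+M@d/1000; M=M@R.from_rotvec(ww,degrees=True).as_matrix()
        out.append('{"claw":%g,"dx":%g,"dy":%g,"dz":%g,"wx":%g,"wy":%g,"wz":%g}'%(claw,*(d+0.),*(ww+0.)))
    print(n,'['+','.join(out)+']'); return P,M
def RM(a,y):
    a=np.array(a,float);a/=np.linalg.norm(a);y=np.array(y,float);y-=a*(a@y);y/=np.linalg.norm(y)
    return np.column_stack([np.cross(y,a),y,a])
def cur():
    s=log(); return np.array(s['tool_pos']),np.array(s['tcp_rot'])
E
python3 - <<'E'
from h import *
p,m=cur()
plan(p,m,[.43,.28,.27],RM([1,0,-1],[0,1,0]))
E
```

```text
7 [{"claw":0,"dx":-28,"dy":-6,"dz":10,"wx":-3.5,"wy":-6.7,"wz":-2.8},{"claw":0,"dx":-26,"dy":-8,"dz":12,"wx":-3.5,"wy":-6.7,"wz":-2.8},{"claw":0,"dx":-24,"dy":-10,"dz":15,"wx":-3.5,"wy":-6.8,"wz":-2.7},{"claw":0,"dx":-22,"dy":-12,"dz":17,"wx":-3.5,"wy":-6.7,"wz":-2.8},{"claw":0,"dx":-19,"dy":-14,"dz":19,"wx":-3.5,"wy":-6.8,"wz":-2.7},{"claw":0,"dx":-16,"dy":-16,"dz":19,"wx":-3.5,"wy":-6.7,"wz":-2.8},{"claw":0,"dx":-13.7,"dy":-18.3,"dz":20.7,"wx":-3.4,"wy":-6.8,"wz":-2.7}]
```

Call:
arm_command([
  {"claw": 0,"dx": -28,"dy": -6,"dz": 10,"wx": -3.5,"wy": -6.7,"wz": -2.8},
  {"claw": 0,"dx": -26,"dy": -8,"dz": 12,"wx": -3.5,"wy": -6.7,"wz": -2.8},
  {"claw": 0,"dx": -24,"dy": -10,"dz": 15,"wx": -3.5,"wy": -6.8,"wz": -2.7},
  {"claw": 0,"dx": -22,"dy": -12,"dz": 17,"wx": -3.5,"wy": -6.7,"wz": -2.8},
  {"claw": 0,"dx": -19,"dy": -14,"dz": 19,"wx": -3.5,"wy": -6.8,"wz": -2.7},
  {"claw": 0,"dx": -16,"dy": -16,"dz": 19,"wx": -3.5,"wy": -6.7,"wz": -2.8},
  {"claw": 0,"dx": -14,"dy": -18,"dz": 21,"wx": -3.5,"wy": -6.8,"wz": -2.7},
  {"claw": 0,"dx": 0,"dy": 0,"dz": 0,"wx": 0,"wy": 0,"wz": 0},
])

```text
time_s: 3.35
tool_pos: [0.4275, 0.2809, 0.2684]
tcp_rot: [[-0.717, 0.015, 0.697], [0.007, 1.0, -0.014], [-0.697, -0.005, -0.717]]
wrist_force: [-0.7, -0.3, -0.8]
width: 0.0854
grasp_force: 0.0
```

Run:
```python
from h import *
np.set_printoptions(suppress=True,precision=4)
s=log();print(s['time_s'],s['joint_positions'],s['tool_pos'],s['tcp_rot'][:,2])
f=grab('wrist','w1.png')
C=np.linalg.inv(f['camera_from_world']);M=s['tcp_rot'];print('cam in tool',M.T@(C[:3,3]-s['tool_pos']),M.T@C[:3,:3])
for l in ['cover_center','cover_rim','cover_mouth','wingnut_grip','tin']: print(l,tip(l,'wrist',f))
```

```text
3.35 [-1.073   0.1497 -0.0178  2.2818  1.2167  0.7314 -0.4967] [0.4275 0.2809 0.2684] [ 0.6969 -0.0139 -0.717 ]
cam in tool [ 0.0801  0.0008 -0.1436] [[-0.0008  0.9492  0.3145]
 [ 1.      0.0013 -0.0012]
 [-0.0016  0.3145 -0.9492]]
cover_center [(0.74, array([0.6004, 0.2805, 0.066 ]))]
cover_rim []
cover_mouth [(0.82, array([0.5978, 0.28  , 0.1457]))]
wingnut_grip [(0.64, array([0.561 , 0.2818, 0.0672]))]
tin [(0.68, array([0.4858, 0.314 , 0.0031])), (0.46, array([0.6009, 0.2794, 0.0666]))]
```

View pics/w1.png

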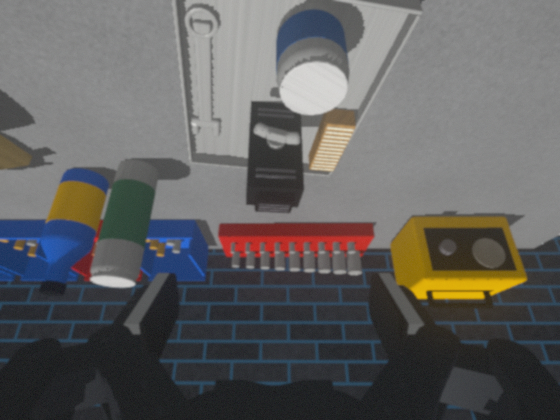

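The wrist view shows the cover upright at px (275,155), seen top face first, with its wing nut at (277,134). The tin is at (313,65) in front of it and the cartridge is to the right. I'll refine the cover's yaw and position by fitting its silhouette.

```bash
cat > fit.py <<'E'
from h import *
from scipy.optimize import minimize
def sil(f,T):
    m=np.zeros((420,560),np.uint8)
    for lo,hi in [((-31,-62,0),(31,62,42)),((-21,60,8),(21,76,34))]:
        c=np.array([[x,y,z] for x in(lo[0],hi[0]) for y in(lo[1],hi[1]) for z in(lo[2],hi[2])])/1000
        px=np.array([proj(f,T[:3,:3]@p+T[:3,3]) for p in c])
        cv2.fillConvexPoly(m,cv2.convexHull((px*16).astype(np.int32)),1,shift=4)
    return m>0
def iou(a,b): return (a&b).sum()/max(1,(a|b).sum())
E
python3 - <<'E'
from fit import *
fs=[]
for n in ['wrist','top','side']:
    f=grab(n); r=eyes.outline_of('cover',n)
    if r: print(n,r[0]['conf'],r[0]['region'].sum()); fs.append((f,r[0]['region']))
def pose(v):
    a=v[2]; z=np.array([-np.cos(a),-np.sin(a),0]); y=np.array([0,0,1.]); x=np.cross(y,z)
    T=np.eye(4); T[:3,:3]=np.column_stack([x,y,z]); T[:3,3]=np.r_[v[:2],.066]-.021*z; return T
c=lambda v:-sum(iou(sil(f,pose(v)),r) for f,r in fs[:1])-.5*sum(iou(sil(f,pose(v)),r) for f,r in fs[1:])
for a in (-.15,-.05,.05):
    o=minimize(c,[.5996,.2794,a],method='Nelder-Mead',options=dict(initial_simplex=[[.6,.279,a],[.605,.279,a],[.6,.284,a],[.6,.279,a+.1]]))
    print(o.x,o.fun,[iou(sil(f,pose(o.x)),r) for f,r in fs])
E
```

```text
wrist 0.62 5649
top 0.61 749
side 0.57 1126
[ 0.59543459  0.2792441  -0.10930827] -1.7495909674689931 [np.float64(0.9295984134853743), np.float64(0.7610294117647058), np.float64(0.8789556962025317)]
[ 0.59597228  0.27983099 -0.02955311] -1.74672383063281 [np.float64(0.9293729372937294), np.float64(0.7630272952853598), np.float64(0.8716744913928013)]
[ 0.59529537  0.27912135 -0.10805308] -1.7498455075589727 [np.float64(0.9285006605019815), np.float64(0.7660098522167488), np.float64(0.8766798418972332)]
```

Run:
```python
from h import *
p,m=cur()
h=np.array([.996,-.09,0]);a=(h+[0,0,-1])/2**.5;M=RM(a,[.09,.996,0])
T=np.array([.590,.280,.104])+.024*a;print(T)
p,m=plan(p,m,T-.12*a,M)
plan(p,m,T,M,vmax=25)
```

```text
[0.60690268 0.27847265 0.08702944]
3 [{"claw":0,"dx":0,"dy":1,"dz":45,"wx":1,"wy":-0.3,"wz":1},{"claw":0,"dx":1,"dy":2,"dz":45,"wx":1,"wy":-0.2,"wz":1.1},{"claw":0,"dx":0.3,"dy":3.2,"dz":45.5,"wx":1,"wy":-0.3,"wz":1}]
5 [{"claw":0,"dx":0,"dy":0,"dz":24,"wx":0,"wy":0,"wz":0},{"claw":0,"dx":0,"dy":0,"dz":24,"wx":0,"wy":0,"wz":0},{"claw":0,"dx":0,"dy":0,"dz":24,"wx":0,"wy":0,"wz":0},{"claw":0,"dx":0,"dy":0,"dz":24,"wx":0,"wy":0,"wz":0},{"claw":0,"dx":0.1,"dy":0,"dz":24,"wx":0,"wy":0,"wz":0}]
```

Call:
arm_command([
  {"claw": 0,"dx": 0,"dy": 1,"dz": 45,"wx": 1,"wy": -0.3,"wz": 1},
  {"claw": 0,"dx": 1,"dy": 2,"dz": 45,"wx": 1,"wy": -0.2,"wz": 1},
  {"claw": 0,"dx": 0,"dy": 3,"dz": 45,"wx": 1,"wy": -0.3,"wz": 1},
  {"claw": 0,"dx": 0,"dy": 0,"dz": 24,"wx": 0,"wy": 0,"wz": 0},
  {"claw": 0,"dx": 0,"dy": 0,"dz": 24,"wx": 0,"wy": 0,"wz": 0},
  {"claw": 0,"dx": 0,"dy": 0,"dz": 0,"wx": 0,"wy": 0,"wz": 0},
])

```text
time_s: 4.7
tool_pos: [0.5565, 0.2818, 0.1373]
tcp_rot: [[-0.705, 0.09, 0.704], [0.061, 0.996, -0.066], [-0.707, -0.004, -0.707]]
wrist_force: [-0.5, 0.5, -0.3]
width: 0.0851
grasp_force: 0.0
```

Run:
```python
from h import *
np.set_printoptions(suppress=True,precision=4)
s=log();print(s['time_s'],s['joint_positions'],s['tool_pos'],s['tcp_rot'])
f=grab('wrist','w2.png')
for l in ['cover_center','cover_mouth','wingnut_grip']: print(l,tip(l,'wrist',f))
```

```text
4.7 [-0.8994  0.5224  0.0787  2.2394  1.7973  0.5828 -1.0421] [0.5565 0.2818 0.1373] [[-0.7048  0.0902  0.7037]
 [ 0.0613  0.9959 -0.0663]
 [-0.7068 -0.0036 -0.7074]]
cover_center [(0.72, array([0.5998, 0.2766, 0.068 ]))]
cover_mouth [(0.81, array([0.597 , 0.2769, 0.1468]))]
wingnut_grip [(0.69, array([0.5583, 0.2849, 0.0686]))]
```

View pics/w2.png

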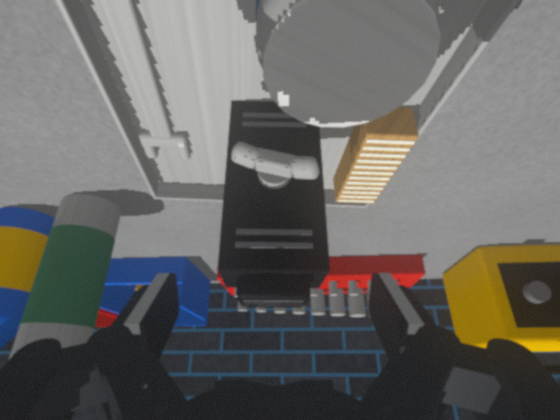

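The cover is square in the view and centred between the fingers, at px about 275, so I'll advance and grip.

Call:
arm_command([
  {"claw": 0,"dx": 0,"dy": 0,"dz": 24,"wx": 0,"wy": 0,"wz": 0},
  {"claw": 0,"dx": 0,"dy": 0,"dz": 24,"wx": 0,"wy": 0,"wz": 0},
  {"claw": 0,"dx": 0,"dy": 0,"dz": 23,"wx": 0,"wy": 0,"wz": 0},
  {"claw": 0,"dx": 0,"dy": 0,"dz": 0,"wx": 0,"wy": 0,"wz": 0},
  {"claw": 1,"dx": 0,"dy": 0,"dz": 0,"wx": 0,"wy": 0,"wz": 0},
  {"claw": 1,"dx": 0,"dy": 0,"dz": 0,"wx": 0,"wy": 0,"wz": 0},
  {"claw": 1,"dx": 0,"dy": 0,"dz": 0,"wx": 0,"wy": 0,"wz": 0},
  {"claw": 1,"dx": 0,"dy": 0,"dz": 0,"wx": 0,"wy": 0,"wz": 0},
  {"claw": 1,"dx": 0,"dy": 0,"dz": 0,"wx": 0,"wy": 0,"wz": 0},
  {"claw": 1,"dx": 0,"dy": 0,"dz": 0,"wx": 0,"wy": 0,"wz": 0},
], force=50)

```text
time_s: 6.15
tool_pos: [0.606, 0.2784, 0.0895]
tcp_rot: [[-0.703, 0.088, 0.706], [0.062, 0.996, -0.063], [-0.708, -0.001, -0.706]]
wrist_force: [-4.3, -2.1, 7.9]
width: 0.0614
grasp_force: 55.3
```

Call:
arm_command([
  {"claw": 1,"dx": -10,"dy": 0,"dz": -10,"wx": 0,"wy": 0,"wz": 0},
  {"claw": 1,"dx": -20,"dy": 0,"dz": -20,"wx": 0,"wy": 0,"wz": 0},
  {"claw": 1,"dx": -30,"dy": 0,"dz": -30,"wx": 0,"wy": 0,"wz": 0},
  {"claw": 1,"dx": -30,"dy": 0,"dz": -30,"wx": 0,"wy": 0,"wz": 0},
  {"claw": 1,"dx": -20,"dy": 0,"dz": -20,"wx": 0,"wy": 0,"wz": 0},
  {"claw": 1,"dx": 0,"dy": 0,"dz": 0,"wx": 0,"wy": 0,"wz": 0},
])

```text
time_s: 6.9
tool_pos: [0.606, 0.2793, 0.2461]
tcp_rot: [[-0.702, 0.088, 0.706], [0.064, 0.996, -0.061], [-0.709, 0.002, -0.705]]
wrist_force: [0.8, 0.4, -3.4]
width: 0.0616
grasp_force: 55.5
```

Run:
```python
from h import *; from kin import *
np.set_printoptions(suppress=True,precision=4)
log()
D=[json.loads(l) for l in open('log.txt')]
Q=[np.array(d[0]) for d in D];P=[np.array(d[1]) for d in D];Ms=[np.array(d[2]) for d in D]
def rots(q,s):
    out=[np.eye(3)]
    for i,a in enumerate('zyzyzyz'): out.append(out[-1]@rot(a,q[i]*(s if a=='y' else 1)))
    return out
for s in (1,-1):
  for s1 in (1,-1):
    # best base B (yaw) & tool const: M = B*F*C
    def res(v): return np.concatenate([(rot('z',v[0])@rots(s1*q if 0 else q,s)[-1]@R.from_rotvec(v[1:]).as_matrix()-M).ravel() for q,M in zip(Q,Ms)])
    best=min((least_squares(res,[a,0,0,b]) for a in (0,1.57,3.14,-1.57) for b in (0,1.5,-1.5,3)),key=lambda o:o.cost)
    print(s,best.cost,best.x)
    v=best.x;B=rot('z',v[0]);C=R.from_rotvec(v[1:]).as_matrix()
    # linear: p = sum B*Rk t_k  (k=0..7)
    A=np.vstack([np.hstack([B@r for r in rots(q,s)]) for q in Q]);b=np.concatenate(P)
    lam=1e-4;x=np.linalg.solve(A.T@A+lam*np.eye(24),A.T@b);print(x.reshape(8,3),abs(A@x-b).max())
    break
```

```text
1 1.2897159195921517 [ 6.2523  0.1249 -0.1249 -1.2093]
[[ 0.561   0.691   0.1077]
 [ 0.1114 -0.0573  0.1077]
 [ 0.1688 -0.0573 -0.1252]
 [-0.0461 -0.2969 -0.1252]
 [-0.3721 -0.2969  0.1026]
 [ 0.1869  0.0057  0.1026]
 [-0.0673  0.0057 -0.0724]
 [ 0.4128  0.2632 -0.0724]] 0.0010061506474627335
-1 1.2897159196019319 [3.1107 0.1377 0.1377 1.9243]
[[-0.561  -0.691   0.1077]
 [-0.1114  0.0573  0.1077]
 [-0.1688  0.0573 -0.1252]
 [ 0.0461  0.2969 -0.1252]
 [ 0.3721  0.2969  0.1026]
 [-0.1869 -0.0057  0.1026]
 [ 0.0673 -0.0057 -0.0724]
 [-0.4128 -0.2632 -0.0724]] 0.0010061488165046262
```

Run:
```python
from h import *; from kin import *
import itertools
D=[json.loads(l) for l in open('log.txt')]
Q=np.array([d[0] for d in D]);Ms=np.array([d[2] for d in D]);n=len(Q)
print(n)
def F(s,k3,k5):
    q=Q*np.array(s); q[:,2]+=k3*np.pi/2; q[:,4]+=k5*np.pi/2
    return R.from_euler('ZYZ',q[:,:3])*R.from_euler('YZY',q[:,3:6])*R.from_euler('Z',q[:,6:7])
tm=[np.trace(Ms[i].T@Ms[j]) for i in range(n) for j in range(i)]
res=[]
for s in itertools.product([1,-1],repeat=7):
    if s[0]<0: continue
    for k3 in range(4):
        for k5 in range(4):
            A=F(s,k3,k5).as_matrix(); t=[np.trace(A[i].T@A[j]) for i in range(n) for j in range(i)]
            res.append((np.abs(np.array(t)-tm).max(),s,k3,k5))
res.sort();print(*res[:6],sep='\n')
```

```text
7
(np.float64(1.7763568394002505e-15), (1, -1, 1, -1, 1, 1, 1), 0, 2)
(np.float64(1.7763568394002505e-15), (1, -1, 1, 1, 1, -1, 1), 2, 2)
(np.float64(1.7763568394002505e-15), (1, 1, 1, -1, 1, 1, 1), 2, 2)
(np.float64(1.7763568394002505e-15), (1, 1, 1, 1, 1, -1, 1), 0, 2)
(np.float64(2.220446049250313e-15), (1, -1, 1, -1, 1, -1, 1), 0, 0)
(np.float64(2.220446049250313e-15), (1, -1, 1, 1, 1, 1, 1), 2, 0)
```

```bash
cat >> kin.py <<'E'
D=[json.loads(l) for l in open('log.txt')]
Q=np.array([d[0] for d in D]);P=np.array([d[1] for d in D]);Ms=np.array([d[2] for d in D])
def rots(q):
    out=[np.eye(3)]
    for i,a in enumerate('zyzyzyz'): out.append(out[-1]@rot(a,q[i]*(-1 if a=='y' else 1)))
    return out
Fs=np.array([rots(q)[-1] for q in Q])
# M_i M_j^T = B F_i F_j^T B^T -> rotvecs align
va=[];vb=[]
for i in range(len(Q)):
    for j in range(i):
        va.append(R.from_matrix(Ms[i]@Ms[j].T).as_rotvec());vb.append(R.from_matrix(Fs[i]@Fs[j].T).as_rotvec())
B=R.align_vectors(va,vb)[0].as_matrix(); C=(B@Fs[0]).T@Ms[0]
A=np.vstack([np.hstack([B@r for r in rots(q)]) for q in Q])
x=np.linalg.solve(A.T@A+1e-6*np.eye(24),A.T@P.ravel())
def fk(q): r=rots(q); return np.hstack([B@k for k in r])@x, B@r[-1]@C
def ik(p,M,q0):
    def f(q):
        a,m=fk(q); return np.r_[(a-p)*10,R.from_matrix(m.T@M).as_rotvec()*3,.01*(q-q0)]
    o=least_squares(f,np.clip(q0,LO+.02,HI-.02),bounds=(LO+.01,HI-.01)); a,m=fk(o.x)
    return o.x,np.linalg.norm(a-p),np.degrees(R.from_matrix(m.T@M).magnitude())
E
python3 - <<'E'
from kin import *
np.set_printoptions(suppress=True,precision=3)
print(B,C,abs(A@x-P.ravel()).max());print(x.reshape(8,3))
E
```

```text
[[ 1. -0. -0.]
 [-0. -1. -0.]
 [-0.  0. -1.]] [[ 0. -1. -0.]
 [-1. -0.  0.]
 [-0.  0. -1.]] 3.660073516559281e-05
[[ 0.004 -0.004 -0.118]
 [ 0.012  0.002 -0.118]
 [-0.01   0.002 -0.289]
 [ 0.012  0.011 -0.289]
 [ 0.001  0.011 -0.184]
 [-0.001  0.    -0.184]
 [-0.007  0.    -0.179]
 [ 0.013 -0.003 -0.179]]
```

```bash
cat > geo.py <<'E'
from kin import *
from h import plan,RM,cur
x0=np.array([-.09,-.996,0]);Rc=np.column_stack([x0,[0,0,1],np.cross(x0,[0,0,1])]);Rc/=np.linalg.norm(Rc,axis=0)
Mg=np.array([[-.703,.088,.706],[.062,.996,-.063],[-.708,-.001,-.706]]);Mg=RM(Mg[:,2],Mg[:,1])
rel_p=Rc.T@(np.array([.606,.2784,.0895])-np.array([.598,.2795,.066])); rel_R=Rc.T@Mg
rel_p[0]=0
def cov(psi): # z up, y_c at heading psi(deg)
    y=np.array([np.cos(np.radians(psi)),np.sin(np.radians(psi)),0]);return np.column_stack([np.cross(y,[0,0,1]),y,[0,0,1]])
E
python3 - <<'E'
from geo import *
np.set_printoptions(suppress=True,precision=2)
q0=Q[-1];print(q0,rel_p)
for c in ([.53,.02],[.45,.02],[.58,.02]):
  for psi in (0,45,90,103.5,135,180,225,270):
    Rn=cov(psi); c3=np.r_[c,.022]; best=None
    for s in range(6):
        g=q0 if s==0 else np.random.default_rng(s).uniform(LO,HI)
        g=g.copy(); r=ik(c3+Rn@rel_p,Rn@rel_R,g)
        if r[1]<.002 and r[2]<1 and (best is None or abs(r[0]-q0).max()<abs(best[0]-q0).max()): best=r
    print(c,psi,None if best is None else best[0])
E
```

```text
[-0.91  0.37  0.2   2.04  1.3   0.49 -0.38] [ 0.    0.02 -0.01]
[0.53, 0.02] 0 [ 0.19  1.13 -0.6   1.21  0.32  1.7   1.16]
[0.53, 0.02] 45 [-0.03  1.07 -0.61  1.42  0.66  1.66  1.51]
[0.53, 0.02] 90 [-0.13  0.97 -0.72  1.9   1.08  1.48  1.62]
[0.53, 0.02] 103.5 [-0.12  0.97 -0.8   2.07  1.24  1.47  1.6 ]
[0.53, 0.02] 135 [-0.94  0.91  0.54  2.47  2.25  0.46  1.03]
[0.53, 0.02] 180 None
[0.53, 0.02] 225 [ 1.17  1.33 -1.42  2.44  2.08  0.63 -2.37]
[0.53, 0.02] 270 [ 0.85  0.99 -0.75  1.89 -0.21  0.69  0.47]
[0.45, 0.02] 0 [ 0.23  1.04 -0.59  1.5   0.28  1.51  1.13]
[0.45, 0.02] 45 [-0.02  1.   -0.64  1.67  0.63  1.52  1.39]
[0.45, 0.02] 90 [-0.16  0.96 -0.79  2.09  1.04  1.44  1.42]
[0.45, 0.02] 103.5 [-0.16  0.98 -0.88  2.24  1.19  1.47  1.38]
[0.45, 0.02] 135 None
[0.45, 0.02] 180 None
[0.45, 0.02] 225 None
[0.45, 0.02] 270 [ 0.81  0.88 -0.55  2.08 -0.52  0.64  0.86]
[0.58, 0.02] 0 [ 0.16  1.21 -0.62  0.99  0.35  1.84  1.19]
[0.58, 0.02] 45 [-0.05  1.12 -0.6   1.24  0.68  1.75  1.6 ]
[0.58, 0.02] 90 [-0.13  0.99 -0.68  1.77  1.09  1.5   1.74]
[0.58, 0.02] 103.5 [-0.11  0.97 -0.75  1.95  1.25  1.46  1.73]
[0.58, 0.02] 135 [-0.96  0.95  0.67  2.35  2.32  0.32  1.03]
[0.58, 0.02] 180 None
[0.58, 0.02] 225 [ 1.12  1.29 -1.36  2.32  2.02  0.54 -2.3 ]
[0.58, 0.02] 270 [ 0.78  1.01 -0.71  1.75 -0.24  0.77  0.46]
```

Run:
```python
from geo import *
np.set_printoptions(suppress=True,precision=2)
p,m=cur();Rn=cov(90)
w=np.array([.53,.04,.17])
p1,m1=plan(p,m,w+Rn@rel_p,Rn@rel_R,claw=1,wmax=8,vmax=40)
# joints along path
q=Q[-1];n=16;rv=R.from_matrix(m.T@m1).as_rotvec()
for i in range(1,n+1):
    q2,e,a=ik(p+(p1-p)*i/n,m@R.from_rotvec(rv*i/n).as_matrix(),q); 
    if i%4==0: print(q2,round(e,4),round(a,2),abs(q2-q).max())
    q=q2
```

```text
16 [{"claw":1,"dx":6,"dy":-14,"dz":1,"wx":0,"wy":4.2,"wz":-6.5},{"claw":1,"dx":8,"dy":-13,"dz":2,"wx":0,"wy":4.2,"wz":-6.5},{"claw":1,"dx":9,"dy":-12,"dz":2,"wx":0,"wy":4.2,"wz":-6.5},{"claw":1,"dx":10,"dy":-11,"dz":3,"wx":0,"wy":4.2,"wz":-6.5},{"claw":1,"dx":11,"dy":-10,"dz":4,"wx":0,"wy":4.2,"wz":-6.4},{"claw":1,"dx":12,"dy":-9,"dz":5,"wx":0,"wy":4.2,"wz":-6.5},{"claw":1,"dx":12,"dy":-7,"dz":5,"wx":0,"wy":4.2,"wz":-6.4},{"claw":1,"dx":13,"dy":-6,"dz":6,"wx":0,"wy":4.2,"wz":-6.5},{"claw":1,"dx":13,"dy":-4,"dz":7,"wx":0,"wy":4.2,"wz":-6.5},{"claw":1,"dx":12,"dy":-3,"dz":8,"wx":0,"wy":4.2,"wz":-6.4},{"claw":1,"dx":12,"dy":-2,"dz":9,"wx":0,"wy":4.1,"wz":-6.5},{"claw":1,"dx":11,"dy":0,"dz":10,"wx":0,"wy":4.2,"wz":-6.4},{"claw":1,"dx":11,"dy":1,"dz":11,"wx":0,"wy":4.1,"wz":-6.5},{"claw":1,"dx":10,"dy":2,"dz":12,"wx":0,"wy":4.2,"wz":-6.4},{"claw":1,"dx":8,"dy":3,"dz":12,"wx":-0.1,"wy":4.1,"wz":-6.5},{"claw":1,"dx":7.4,"dy":3.6,"dz":12.9,"wx":0,"wy":4.2,"wz":-6.4}]
[-0.54  0.35 -0.12  1.94  0.75  0.64  0.69] 0.0 0.0 0.22559336377123368
[-0.37  0.43 -0.28  1.82  0.59  0.95  1.33] 0.0 0.0 0.1277751366919766
[-0.35  0.54 -0.32  1.76  0.64  1.22  1.73] 0.0 0.0 0.08795224163785975
[-0.38  0.66 -0.33  1.8   0.78  1.41  2.02] 0.0 0.0 0.06521075092251372
```

Call:
arm_command([
  {"claw": 1,"dx": 6,"dy": -14,"dz": 1,"wx": 0,"wy": 4.2,"wz": -6.5},
  {"claw": 1,"dx": 8,"dy": -13,"dz": 2,"wx": 0,"wy": 4.2,"wz": -6.5},
  {"claw": 1,"dx": 9,"dy": -12,"dz": 2,"wx": 0,"wy": 4.2,"wz": -6.5},
  {"claw": 1,"dx": 10,"dy": -11,"dz": 3,"wx": 0,"wy": 4.2,"wz": -6.5},
  {"claw": 1,"dx": 11,"dy": -10,"dz": 4,"wx": 0,"wy": 4.2,"wz": -6.4},
  {"claw": 1,"dx": 12,"dy": -9,"dz": 5,"wx": 0,"wy": 4.2,"wz": -6.5},
  {"claw": 1,"dx": 12,"dy": -7,"dz": 5,"wx": 0,"wy": 4.2,"wz": -6.4},
  {"claw": 1,"dx": 13,"dy": -6,"dz": 6,"wx": 0,"wy": 4.2,"wz": -6.5},
  {"claw": 1,"dx": 13,"dy": -4,"dz": 7,"wx": 0,"wy": 4.2,"wz": -6.5},
  {"claw": 1,"dx": 12,"dy": -3,"dz": 8,"wx": 0,"wy": 4.2,"wz": -6.4},
  {"claw": 1,"dx": 12,"dy": -2,"dz": 9,"wx": 0,"wy": 4.1,"wz": -6.5},
  {"claw": 1,"dx": 11,"dy": 0,"dz": 10,"wx": 0,"wy": 4.2,"wz": -6.4},
  {"claw": 1,"dx": 11,"dy": 1,"dz": 11,"wx": 0,"wy": 4.1,"wz": -6.5},
  {"claw": 1,"dx": 10,"dy": 2,"dz": 12,"wx": 0,"wy": 4.2,"wz": -6.4},
  {"claw": 1,"dx": 8,"dy": 3,"dz": 12,"wx": 0,"wy": 4.1,"wz": -6.5},
  {"claw": 1,"dx": 7,"dy": 4,"dz": 13,"wx": 0,"wy": 4.2,"wz": -6.4},
  {"claw": 1,"dx": 0,"dy": 0,"dz": 0,"wx": 0,"wy": 0,"wz": 0},
  {"claw": 1,"dx": 0,"dy": 0,"dz": 0,"wx": 0,"wy": 0,"wz": 0},
])

```text
time_s: 9.15
tool_pos: [0.5284, 0.0686, 0.1562]
tcp_rot: [[-0.03, -1.0, -0.001], [-0.717, 0.022, -0.696], [0.696, -0.021, -0.718]]
wrist_force: [0.3, -0.0, -2.7]
width: 0.0616
grasp_force: 55.3
```

Run:
```python
from fit import *; from geo import *
np.set_printoptions(suppress=True,precision=4)
p,m=cur();Rn=m@rel_R.T;print('pred center',p-Rn@rel_p,Rn.ravel())
fs=[]
for n in ['top','side']:
    f=grab(n,n+'1.png')
    for l in ['cover_center','cover_mouth','cover_rim','wingnut_grip']: print(n,l,tip(l,n,f))
a=cv2.imread('pics/top1.png')[120:330,100:380];b=cv2.imread('pics/side1.png')[100:310,120:400]
cv2.imwrite('pics/ts1.png',np.hstack([cv2.resize(a,(400,300)),cv2.resize(b,(400,300))]))
```

```text
pred center [0.5277 0.045  0.164 ] [ 0.9995  0.0232 -0.0228 -0.0235  0.9996 -0.0127  0.0225  0.0133  0.9997]
top cover_center [(0.68, array([0.5293, 0.0489, 0.1604])), (0.62, array([ 0.7541, -0.0523, -0.0009]))]
top cover_mouth [(0.71, array([0.5231, 0.1205, 0.1598]))]
top cover_rim [(0.72, array([0.5302, 0.0431, 0.1415]))]
top wingnut_grip [(0.54, array([0.5275, 0.0412, 0.1997]))]
side cover_center [(0.68, array([0.528 , 0.0425, 0.1635])), (0.32, array([0.635 , 0.3567, 0.0071]))]
side cover_mouth [(0.72, array([0.5322, 0.1236, 0.1666])), (0.64, array([ 0.5648,  0.2794, -0.    ]))]
side cover_rim [(0.9, array([0.5295, 0.048 , 0.1452])), (0.56, array([ 0.3981, -0.3571,  0.1403]))]
side wingnut_grip [(0.68, array([0.5315, 0.0462, 0.2013]))]
```

View pics/ts1.png

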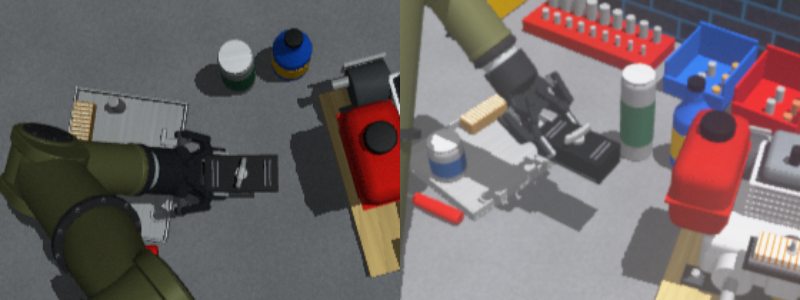

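Run:
```python
from geo import *
np.set_printoptions(suppress=True,precision=2)
p,m=cur();Rn=cov(90)
p1,m1=plan(p,m,np.array([.53,.03,.027])+Rn@rel_p,Rn@rel_R,claw=1,vmax=25)
print(p1,ik(p1,m1,Q[-1]))
```

```text
6 [{"claw":1,"dx":-14,"dy":0,"dz":18,"wx":0,"wy":0.1,"wz":-0.3},{"claw":1,"dx":-14,"dy":0,"dz":18,"wx":0,"wy":0.1,"wz":-0.3},{"claw":1,"dx":-14,"dy":0,"dz":18,"wx":0,"wy":0.1,"wz":-0.3},{"claw":1,"dx":-15,"dy":0,"dz":18,"wx":0,"wy":0.1,"wz":-0.3},{"claw":1,"dx":-15,"dy":0,"dz":18,"wx":0,"wy":0.2,"wz":-0.3},{"claw":1,"dx":-14.1,"dy":-0.7,"dz":18.9,"wx":0,"wy":0.1,"wz":-0.3}]
[0.53 0.05 0.02] (array([-0.4 ,  0.88, -0.27,  1.81,  0.88,  1.23,  1.88]), np.float64(1.0504475712784708e-06), np.float64(0.00027525810058522175))
```

Call:
arm_command([
  {"claw": 1,"dx": -14,"dy": 0,"dz": 18,"wx": 0,"wy": 0.1,"wz": -0.3},
  {"claw": 1,"dx": -14,"dy": 0,"dz": 18,"wx": 0,"wy": 0.1,"wz": -0.3},
  {"claw": 1,"dx": -14,"dy": 0,"dz": 18,"wx": 0,"wy": 0.1,"wz": -0.3},
  {"claw": 1,"dx": -15,"dy": 0,"dz": 18,"wx": 0,"wy": 0.1,"wz": -0.3},
  {"claw": 1,"dx": -15,"dy": 0,"dz": 18,"wx": 0,"wy": 0.2,"wz": -0.3},
  {"claw": 1,"dx": -14,"dy": -0.7,"dz": 19,"wx": 0,"wy": 0.1,"wz": -0.3},
  {"claw": 1,"dx": 0,"dy": 0,"dz": 0,"wx": 0,"wy": 0,"wz": 0},
  {"claw": 1,"dx": -1,"dy": 0,"dz": 1,"wx": 0,"wy": 0,"wz": 0},
  {"claw": 1,"dx": -1,"dy": 0,"dz": 1,"wx": 0,"wy": 0,"wz": 0},
  {"claw": 1,"dx": 0,"dy": 0,"dz": 0,"wx": 0,"wy": 0,"wz": 0},
])

```text
time_s: 10.9
tool_pos: [0.5301, 0.0535, 0.0164]
tcp_rot: [[0.003, -1.0, -0.001], [-0.709, -0.001, -0.706], [0.706, 0.003, -0.709]]
wrist_force: [0.4, 0.6, -1.9]
width: 0.0617
grasp_force: 55.3
```

Call:
arm_command([
  {"claw": 1,"dx": -1,"dy": 0,"dz": 1,"wx": 0,"wy": 0,"wz": 0},
  {"claw": 1,"dx": -0.7,"dy": 0,"dz": 0.7,"wx": 0,"wy": 0,"wz": 0},
  {"claw": 1,"dx": 0,"dy": 0,"dz": 0,"wx": 0,"wy": 0,"wz": 0},
  {"claw": 1,"dx": 0,"dy": 0,"dz": 0,"wx": 0,"wy": 0,"wz": 0},
])

```text
time_s: 11.4
tool_pos: [0.5301, 0.0534, 0.0145]
tcp_rot: [[0.003, -1.0, -0.001], [-0.708, -0.001, -0.706], [0.706, 0.003, -0.708]]
wrist_force: [-0.4, 2.8, 6.1]
width: 0.0615
grasp_force: 55.9
```

Call:
arm_command([
  {"claw": 0.5,"dx": 0,"dy": 0,"dz": 0,"wx": 0,"wy": 0,"wz": 0},
  {"claw": 0,"dx": 0,"dy": 0,"dz": 0,"wx": 0,"wy": 0,"wz": 0},
  {"claw": 0,"dx": 0,"dy": 0,"dz": 0,"wx": 0,"wy": 0,"wz": 0},
  {"claw": 0,"dx": 0,"dy": 0,"dz": 0,"wx": 0,"wy": 0,"wz": 0},
  {"claw": 0,"dx": 0,"dy": 0,"dz": 0,"wx": 0,"wy": 0,"wz": 0},
  {"claw": 0,"dx": 0,"dy": 0,"dz": -20,"wx": 0,"wy": 0,"wz": 0},
  {"claw": 0,"dx": 0,"dy": 0,"dz": -40,"wx": 0,"wy": 0,"wz": 0},
  {"claw": 0,"dx": 0,"dy": 0,"dz": -50,"wx": 0,"wy": 0,"wz": 0},
  {"claw": 0,"dx": 0,"dy": 0,"dz": -50,"wx": 0,"wy": 0,"wz": 0},
])

```text
time_s: 12.52
tool_pos: [0.5297, 0.1685, 0.1289]
tcp_rot: [[0.004, -1.0, -0.002], [-0.709, -0.002, -0.705], [0.705, 0.004, -0.709]]
wrist_force: [1.4, -0.3, -0.1]
width: 0.0854
grasp_force: 0.0
```

Run:
```python
from fit import *; from geo import *
np.set_printoptions(suppress=True,precision=4)
p,m=cur();print(p)
for n in ['wrist','top','side']:
    f=grab(n)
    for l in ['cover_center','cover_mouth','cover_rim','wingnut_grip']: print(n,l,tip(l,n,f))
    r=eyes.outline_of('cover',n)
    if r and n!='top':
        def pose(v):
            T=np.eye(4);T[:3,:3]=cov(v[2]);T[:3,3]=[v[0],v[1],0];return T
        c=lambda v:-iou(sil(f,pose(v)),r[0]['region'])
        o=minimize(c,[.53,.03,90],method='Nelder-Mead',options=dict(initial_simplex=[[.53,.03,90],[.535,.03,90],[.53,.036,91],[.53,.03,95]]));print(n,'fit',o.x,o.fun)
# vertical pose above, tool y = -x world, viewing
for yy in (-1,1):
  for q0 in (Q[-1],):
    M=RM([0,0,-1],[yy,0,0]); print(yy,ik(np.array([.53,.03,.15]),M,q0))
plan(p,m,[.53,.03,.17],RM([0,0,-1],[-1,0,0]))
```

```text
[0.5297 0.1685 0.1289]
wrist cover_center [(0.85, array([0.532 , 0.0313, 0.0211]))]
wrist cover_mouth [(0.6, array([0.5258, 0.1077, 0.0217]))]
wrist cover_rim [(0.62, array([0.5297, 0.0336, 0.0595]))]
wrist wingnut_grip [(0.61, array([0.5267, 0.0284, 0.0559]))]
wrist fit [ 0.5305  0.0303 90.7998] -0.9809398951189996
top cover_center [(0.76, array([0.5302, 0.0326, 0.0203]))]
top cover_mouth [(0.55, array([0.5267, 0.1086, 0.02  ]))]
top cover_rim [(0.57, array([ 0.5266,  0.0318, -0.0008]))]
top wingnut_grip [(0.67, array([0.5309, 0.0258, 0.0583]))]
side cover_center [(0.69, array([0.5328, 0.0262, 0.0214])), (0.64, array([ 0.5077, -0.3329,  0.155 ]))]
side cover_mouth [(0.9, array([0.5321, 0.111 , 0.0198])), (0.38, array([ 0.51  , -0.3318,  0.1559]))]
side cover_rim [(0.97, array([ 0.5296,  0.0362, -0.0006]))]
side wingnut_grip [(0.43, array([0.5348, 0.0382, 0.0567]))]
side fit [ 0.5345  0.0326 90.8117] -0.9527027027027027
-1 (array([ 0.323 ,  0.4994, -0.6357,  1.8602,  0.3708,  0.9022,  2.6533]), np.float64(3.218652828183064e-06), np.float64(0.0014247350080271112))
1 (array([-0.3729,  0.4717,  0.4   ,  1.8691, -0.2384,  0.8475,  0.1468]), np.float64(3.7798083387744115e-06), np.float64(0.0017320191885273667))
5 [{"claw":0,"dx":25,"dy":0,"dz":14,"wx":0,"wy":-9,"wz":0},{"claw":0,"dx":27,"dy":0,"dz":9,"wx":0,"wy":-9,"wz":0},{"claw":0,"dx":29,"dy":0,"dz":5,"wx":0.1,"wy":-8.9,"wz":0.1},{"claw":0,"dx":29,"dy":0,"dz":1,"wx":0,"wy":-9,"wz":0},{"claw":0,"dx":28.6,"dy":0,"dz":-4,"wx":0.1,"wy":-8.9,"wz":0.1}]
```

Run:
```python
from geo import *
np.set_printoptions(suppress=True,precision=2)
th=np.radians(13.5);xe=np.array([np.cos(th),np.sin(th),0]);ye=np.array([-np.sin(th),np.cos(th),0])
for sg in (-1,1):
    best=None
    q1=ik(np.array([.53,.022,.02]),RM([0,0,-1],[sg,0,0]),Q[-1]);print('bench',sg,q1)
    for z in (.3,.16):
        q1=ik(np.array([.508,-.334,z]),RM([0,0,-1],sg*xe),q1[0]);print('seat',z,q1)
    # nut angles: tool yaw relative, at z=.21+
    for d in range(-120,121,30):
        a=np.radians(13.5+d);r=ik(np.array([.508,-.334,.2]),RM([0,0,-1],sg*np.array([np.cos(a),np.sin(a),0])),q1[0]);print(d,r[0],r[1]<.001 and r[2]<.5)
r=ik(np.array([.3995,-.356,.135]),RM([0,0,-1],ye),q1[0]);print('thr',r)
```

```text
bench -1 (array([ 0.31,  0.7 , -0.63,  1.99,  0.66,  0.67,  2.4 ]), np.float64(3.195137755862849e-06), np.float64(0.001380352266602524))
seat 0.3 (array([ 1.14,  0.73, -1.42,  1.55,  0.85,  1.55,  2.88]), np.float64(0.038827882135247585), np.float64(13.624222094199522))
seat 0.16 (array([ 1.2 ,  0.9 , -1.42,  1.72,  0.99,  1.38,  2.88]), np.float64(0.01857397059531211), np.float64(6.495539310499282))
-120 [ 1.1   0.65 -0.97  1.59  0.56  1.21  1.3 ] True
-90 [ 1.15  0.71 -1.12  1.59  0.66  1.27  1.74] True
-60 [ 1.2   0.77 -1.26  1.59  0.75  1.34  2.18] True
-30 [ 1.23  0.84 -1.38  1.59  0.83  1.42  2.62] True
0 [ 1.19  0.84 -1.42  1.69  0.95  1.41  2.88] False
30 [ 1.15  0.79 -1.42  2.    1.22  1.24  2.88] False
60 [ 0.67  0.4  -0.24  2.29  2.01  0.18  2.88] False
90 [ 0.58  0.41 -0.11  2.33  2.56  0.18  2.88] False
120 [0.19 0.43 0.46 2.25 4.65 0.18 1.34] False
bench 1 (array([-0.31,  0.65,  0.31,  2.29,  4.65,  0.18,  1.54]), np.float64(0.03698991110480026), np.float64(13.218601212554804))
seat 0.3 (array([0.04, 0.31, 0.63, 2.26, 4.65, 0.18, 2.39]), np.float64(0.09885145850422901), np.float64(36.135158294662936))
seat 0.16 (array([0.24, 0.49, 0.41, 2.24, 4.65, 0.18, 2.39]), np.float64(0.06984972852885644), np.float64(25.96880486320278))
-120 [0.19 0.43 0.46 2.25 4.65 0.18 0.3 ] False
-90 [0.19 0.43 0.46 2.25 4.65 0.18 0.82] False
-60 [0.19 0.43 0.46 2.25 4.65 0.18 1.34] False
-30 [0.19 0.43 0.46 2.25 4.65 0.18 1.87] False
0 [0.19 0.43 0.46 2.25 4.65 0.18 2.39] False
30 [0.16 0.44 0.48 2.25 4.65 0.18 2.88] False
60 [-0.33  0.92  1.34  2.14  4.65  0.84  2.88] False
90 [-0.45  1.02  1.34  2.09  4.65  0.76  2.88] False
120 [-0.67  1.16  1.34  2.11  4.65  0.55  2.88] False
thr (array([-0.53,  0.85,  1.01,  2.34,  4.65,  0.18,  2.88]), np.float64(0.15334068512766383), np.float64(52.03524254597429))
```

Run:
```python
from geo import *
np.set_printoptions(suppress=True,precision=2)
th=np.radians(13.5);xe=np.array([np.cos(th),np.sin(th),0])
rng=np.random.default_rng(0)
def ms(p,M,n=25,seeds=()):
    out=[]
    for g in list(seeds)+[rng.uniform(np.maximum(LO,[-2,-.2,-1.4,.8,-1.5,.2,-2.8]),np.minimum(HI,[2,1.2,1.3,2.4,2.5,1.9,2.8])) for _ in range(n)]:
        r=ik(np.array(p),M,np.array(g))
        if r[1]<.001 and r[2]<.3: out.append((np.min(np.minimum(r[0]-LO,HI-r[0])),r[0]))
    return sorted(out,key=lambda o:-o[0])[:2]
for sg in (1,-1):
    for d in (-90,-60,-30,0,30,60,90):
        a=np.radians(13.5+d);print(sg,d,*ms([.508,-.334,.18],RM([0,0,-1],sg*np.array([np.cos(a),np.sin(a),0]))))
```

```text
1 -90 (np.float64(0.8128231704337183), array([ 0.92,  0.57, -0.62,  1.62,  0.37,  1.07, -1.14])) (np.float64(0.8000121552440124), array([ 0.87,  0.56, -0.54,  1.62,  0.32,  1.05, -1.1 ]))
1 -60 (np.float64(0.8106878614847135), array([ 0.91,  0.57, -0.6 ,  1.62,  0.36,  1.06, -0.61])) (np.float64(0.7835881966152568), array([ 0.81,  0.54, -0.43,  1.62,  0.26,  1.03, -0.51]))
1 -30 (np.float64(0.7960134071110977), array([ 0.86,  0.56, -0.52,  1.62,  0.31,  1.05, -0.04])) (np.float64(0.7877591509147351), array([ 0.83,  0.55, -0.46,  1.62,  0.27,  1.04, -0.01]))
1 0 (np.float64(0.7821432260333406), array([ 0.32,  0.54,  0.35,  1.63, -0.21,  1.01,  0.98])) (np.float64(0.7821215953296741), array([ 0.8 ,  0.54, -0.42,  1.62,  0.25,  1.03,  0.54]))
1 30 (np.float64(0.7948649025373867), array([ 0.27,  0.55,  0.44,  1.63, -0.27,  1.02,  1.56])) (np.float64(0.7687937242112413), array([ 0.4 ,  0.53,  0.23,  1.63, -0.14,  1.  ,  1.43]))
1 60 (np.float64(0.7824643820813677), array([ 0.8 ,  0.54, -0.43,  1.62,  0.25,  1.03,  1.59])) (np.float64(0.7790195842402021), array([ 0.34,  0.54,  0.33,  1.63,
[... 828 characters left out ...]
,  0.55,  0.39,  1.63, -0.24,  1.01, -2.14])) (np.float64(0.7482069804033129), array([ 0.3 ,  0.55,  0.39,  1.63, -0.23,  1.01, -2.14]))
-1 30 (np.float64(0.7979772001892635), array([ 0.26,  0.56,  0.46,  1.63, -0.28,  1.02, -1.57])) (np.float64(0.7760614981588992), array([ 0.35,  0.54,  0.3 ,  1.63, -0.18,  1.01, -1.67]))
-1 60 (np.float64(0.7936626078836074), array([ 0.85,  0.55, -0.5 ,  1.62,  0.3 ,  1.05, -1.6 ])) (np.float64(0.7850001311171774), array([ 0.31,  0.55,  0.38,  1.63, -0.23,  1.01, -1.1 ]))
-1 90 (np.float64(0.8041516653840284), array([ 0.24,  0.56,  0.5 ,  1.63, -0.3 ,  1.03, -0.51])) (np.float64(0.8024353444710395), array([ 0.24,  0.56,  0.49,  1.63, -0.3 ,  1.03, -0.51]))
```

Call:
arm_command([
  {"claw": 0,"dx": 25,"dy": 0,"dz": 14,"wx": 0,"wy": -9,"wz": 0},
  {"claw": 0,"dx": 27,"dy": 0,"dz": 9,"wx": 0,"wy": -9,"wz": 0},
  {"claw": 0,"dx": 29,"dy": 0,"dz": 5,"wx": 0,"wy": -9,"wz": 0},
  {"claw": 0,"dx": 29,"dy": 0,"dz": 1,"wx": 0,"wy": -9,"wz": 0},
  {"claw": 0,"dx": 29,"dy": 0,"dz": -4,"wx": 0,"wy": -9,"wz": 0},
  {"claw": 0,"dx": 0,"dy": 0,"dz": 0,"wx": 0,"wy": 0,"wz": 10},
  {"claw": 0,"dx": 0,"dy": 0,"dz": 0,"wx": 0,"wy": 0,"wz": 10},
  {"claw": 0,"dx": 0,"dy": 0,"dz": 0,"wx": 0,"wy": 0,"wz": 10},
  {"claw": 0,"dx": 0,"dy": 0,"dz": 0,"wx": 0,"wy": 0,"wz": 10},
  {"claw": 0,"dx": 0,"dy": 0,"dz": 0,"wx": 0,"wy": 0,"wz": 10},
  {"claw": 0,"dx": 0,"dy": 0,"dz": 0,"wx": 0,"wy": 0,"wz": 10},
  {"claw": 0,"dx": 0,"dy": 0,"dz": 0,"wx": 0,"wy": 0,"wz": 10},
  {"claw": 0,"dx": 0,"dy": 0,"dz": 0,"wx": 0,"wy": 0,"wz": 10},
  {"claw": 0,"dx": 0,"dy": 0,"dz": 0,"wx": 0,"wy": 0,"wz": 10},
  {"claw": 0,"dx": 0,"dy": 0,"dz": 0,"wx": 0,"wy": 0,"wz": 10},
  {"claw": 0,"dx": 0,"dy": 0,"dz": 0,"wx": 0,"wy": 0,"wz": 10},
  {"claw": 0,"dx": 0,"dy": 0,"dz": 0,"wx": 0,"wy": 0,"wz": 10},
])

```text
time_s: 15.55
tool_pos: [0.5303, 0.0275, 0.1683]
tcp_rot: [[-0.864, 0.504, -0.004], [0.504, 0.864, 0.002], [0.004, -0.0, -1.0]]
wrist_force: [-0.5, -0.3, -0.1]
width: 0.0852
grasp_force: 0.0
```

Run:
```python
from geo import *
np.set_printoptions(suppress=True,precision=3)
p,m=cur();print(p,m.ravel(),Q[-1])
a=np.radians(.8)
M=RM([0,0,-1],[np.cos(a),np.sin(a),0])
p,m=plan(p,m,[.5305,.019,.12],M)
plan(p,m,[.5305,.019,.015],M,vmax=25)
```

```text
[0.53  0.028 0.168] [-0.864  0.504 -0.004  0.504  0.864  0.002  0.004 -0.    -1.   ] [-0.526  0.798 -0.325  1.573  0.722  1.517  1.999]
7 [{"claw":0,"dx":-1,"dy":-1,"dz":7,"wx":0,"wy":0,"wz":8.4},{"claw":0,"dx":-1,"dy":-1,"dz":7,"wx":0,"wy":0,"wz":8.4},{"claw":0,"dx":-1,"dy":-1,"dz":7,"wx":0,"wy":0,"wz":8.4},{"claw":0,"dx":-1,"dy":-1,"dz":7,"wx":0,"wy":0,"wz":8.4},{"claw":0,"dx":-1,"dy":0,"dz":7,"wx":-0.1,"wy":0,"wz":8.5},{"claw":0,"dx":-1,"dy":0,"dz":7,"wx":0,"wy":-0.1,"wz":8.4},{"claw":0,"dx":-1.1,"dy":-0.8,"dz":6.3,"wx":-0.1,"wy":0,"wz":8.5}]
5 [{"claw":0,"dx":0,"dy":0,"dz":21,"wx":0,"wy":0,"wz":0},{"claw":0,"dx":0,"dy":0,"dz":21,"wx":0,"wy":0,"wz":0},{"claw":0,"dx":0,"dy":0,"dz":21,"wx":0,"wy":0,"wz":0},{"claw":0,"dx":0,"dy":0,"dz":21,"wx":0,"wy":0,"wz":0},{"claw":0,"dx":-0.1,"dy":0,"dz":21,"wx":0,"wy":0,"wz":0}]
```

Call:
arm_command([
  {"claw": 0,"dx": -1,"dy": -1,"dz": 7,"wx": 0,"wy": 0,"wz": 8.4},
  {"claw": 0,"dx": -1,"dy": -1,"dz": 7,"wx": 0,"wy": 0,"wz": 8.4},
  {"claw": 0,"dx": -1,"dy": -1,"dz": 7,"wx": 0,"wy": 0,"wz": 8.4},
  {"claw": 0,"dx": -1,"dy": -1,"dz": 7,"wx": 0,"wy": 0,"wz": 8.4},
  {"claw": 0,"dx": -1,"dy": 0,"dz": 7,"wx": 0,"wy": 0,"wz": 8.5},
  {"claw": 0,"dx": -1,"dy": 0,"dz": 7,"wx": 0,"wy": 0,"wz": 8.4},
  {"claw": 0,"dx": -1,"dy": -1,"dz": 6,"wx": 0,"wy": 0,"wz": 8.5},
  {"claw": 0,"dx": 0,"dy": 0,"dz": 21,"wx": 0,"wy": 0,"wz": 0},
  {"claw": 0,"dx": 0,"dy": 0,"dz": 21,"wx": 0,"wy": 0,"wz": 0},
  {"claw": 0,"dx": 0,"dy": 0,"dz": 21,"wx": 0,"wy": 0,"wz": 0},
  {"claw": 0,"dx": 0,"dy": 0,"dz": 21,"wx": 0,"wy": 0,"wz": 0},
  {"claw": 0,"dx": 0,"dy": 0,"dz": 21,"wx": 0,"wy": 0,"wz": 0},
  {"claw": 0,"dx": 0,"dy": 0,"dz": 0,"wx": 0,"wy": 0,"wz": 0},
  {"claw": 1,"dx": 0,"dy": 0,"dz": 0,"wx": 0,"wy": 0,"wz": 0},
  {"claw": 1,"dx": 0,"dy": 0,"dz": 0,"wx": 0,"wy": 0,"wz": 0},
  {"claw": 1,"dx": 0,"dy": 0,"dz": 0,"wx": 0,"wy": 0,"wz": 0},
  {"claw": 1,"dx": 0,"dy": 0,"dz": 0,"wx": 0,"wy": 0,"wz": 0},
  {"claw": 1,"dx": 0,"dy": 0,"dz": 0,"wx": 0,"wy": 0,"wz": 0},
], force=40)

```text
time_s: 17.8
tool_pos: [0.5308, 0.0192, 0.0163]
tcp_rot: [[-0.019, 1.0, -0.002], [1.0, 0.019, 0.002], [0.002, -0.002, -1.0]]
wrist_force: [-1.1, 0.7, 7.3]
width: 0.0614
grasp_force: 44.7
```

Call:
arm_command([
  {"claw": 1,"dx": 0,"dy": 0,"dz": -10,"wx": 0,"wy": 0,"wz": 0},
  {"claw": 1,"dx": 0,"dy": 0,"dz": -30,"wx": 0,"wy": 0,"wz": 0},
  {"claw": 1,"dx": 0,"dy": 0,"dz": -45,"wx": 0,"wy": 0,"wz": 0},
  {"claw": 1,"dx": 0,"dy": 0,"dz": -50,"wx": 0,"wy": 0,"wz": 0},
  {"claw": 1,"dx": 0,"dy": 0,"dz": -50,"wx": 0,"wy": 0,"wz": 0},
  {"claw": 1,"dx": 0,"dy": 0,"dz": -50,"wx": 0,"wy": 0,"wz": 0},
  {"claw": 1,"dx": 0,"dy": 0,"dz": -50,"wx": 0,"wy": 0,"wz": 0},
  {"claw": 1,"dx": 0,"dy": 0,"dz": 0,"wx": 0,"wy": 0,"wz": 0},
])

```text
time_s: 18.8
tool_pos: [0.5325, 0.0183, 0.3044]
tcp_rot: [[-0.018, 1.0, 0.004], [1.0, 0.018, 0.002], [0.002, 0.004, -1.0]]
wrist_force: [0.2, 1.0, -2.7]
width: 0.061
grasp_force: 45.1
```

Run:
```python
from h import *
np.set_printoptions(suppress=True,precision=4)
s=log();print(s['tool_pos'],s['width'],s['joint_positions'])
Z=dict(engine=0,seat=.15,stud_top=.196,throttle_grip=.14)
acc={k:[] for k in Z}
for n in ['top','side']:
    for i in range(3):
        f=grab(n,'%s_eng.png'%n);C=np.linalg.inv(f['camera_from_world'])
        for l in Z:
            for d in eyes.tip_of(l,n)[:1]:
                w=(C@np.r_[d['point'],1])[:3];c=C[:3,3];q=c+(w-c)*(Z[l]-c[2])/(w[2]-c[2])
                acc[l].append(np.r_[q[:2]]);print(n,l,round(d['conf'],2),w,q[:2])
# joint fit
from scipy.optimize import least_squares
L=dict(engine=(0,0),seat=(-.075,-.045),stud_top=(-.075,-.045),throttle_grip=(-.185,-.04))
def res(v):
    c,s_=np.cos(v[2]),np.sin(v[2]);o=[]
    for k,a in acc.items():
        x,y=L[k]
        for q in a:
            r=np.r_[v[0]+c*x-s_*y,v[1]+s_*x+c*y]-q
            if np.linalg.norm(q-[.5,-.33])<.2:o+=list(r*1000)
    return np.array(o)
o=least_squares(res,[.57,-.275,.23],loss='soft_l1');v=o.x;c,s_=np.cos(v[2]),np.sin(v[2])
print('engine',v,np.degrees(v[2]));
for k,(x,y) in L.items(): print(k,v[0]+c*x-s_*y,v[1]+s_*x+c*y)
```

```text
[0.5325 0.0183 0.3044] 0.0610268698976985 [-0.2879  0.3135  0.2937  1.6234 -0.098   1.2149  0.0444]
top engine 0.8 [ 0.5714 -0.2767 -0.0017] [ 0.5712 -0.2763]
top seat 0.74 [ 0.755  -0.0516  0.    ] [ 0.7208 -0.0458]
top stud_top 0.7 [ 0.5064 -0.3367  0.1975] [ 0.5065 -0.3371]
top throttle_grip 0.41 [ 0.3979 -0.3604  0.1367] [ 0.398  -0.3595]
top engine 0.62 [ 0.5685 -0.2738 -0.0005] [ 0.5684 -0.2737]
top seat 0.81 [ 0.5051 -0.3368  0.1542] [ 0.5053 -0.3378]
top stud_top 0.89 [ 0.507  -0.3373  0.1971] [ 0.5071 -0.3376]
top throttle_grip 0.53 [ 0.3973 -0.3613  0.1393] [ 0.3973 -0.3611]
top engine 0.77 [ 0.5693 -0.2726 -0.0025] [ 0.569  -0.2721]
top seat 0.7 [ 0.5064 -0.3386  0.1523] [ 0.5065 -0.3391]
top stud_top 0.7 [ 0.5051 -0.3336  0.2004] [ 0.5054 -0.3347]
top throttle_grip 0.44 [ 0.3982 -0.3604  0.1395] [ 0.3982 -0.3603]
side engine 0.79 [ 0.5698 -0.2707  0.0012] [ 0.5708 -0.2705]
side seat 0.87 [ 0.5103 -0.3307  0.1544] [ 0.514  -0.3299]
side stud_top 0.9 [ 0.5096 -0.3326  0.1973] [ 0.5108 -0.3324]
side throttle_grip 0.68 [ 0.4011 -0.3566  0.1399] [ 0.401  -0.3566]
side engine 0.95 [ 0.5677 -0.2704  0.0017] [ 0.569  -0.2701]
side seat 0.89 [ 0.5091 -0.3307  0.157 ] [ 0.515  -0.3295]
side stud_top 0.94 [ 0.5102 -0.334   0.1967] [ 0.5108 -0.3339]
side throttle_grip 0.4 [ 0.3998 -0.3563  0.1409] [ 0.4004 -0.3562]
side engine 0.62 [ 0.5706 -0.2734  0.0043] [ 0.574  -0.2725]
side seat 0.57 [ 0.5096 -0.332   0.1548] [ 0.5137 -0.3312]
side stud_top 0.85 [ 0.5085 -0.3307  0.1958] [ 0.5082 -0.3307]
side throttle_grip 0.62 [ 0.4015 -0.3548  0.1387] [ 0.4006 -0.355 ]
engine [ 0.5695 -0.2722  0.2513] 14.400524682933542
engine 0.5695237721628122 -0.2722229815763202
seat 0.5080716499440561 -0.33446152811149443
stud_top 0.5080716499440561 -0.33446152811149443
throttle_grip 0.4002842589498964 -0.35697548695200376
```

Run:
```python
from geo import *
np.set_printoptions(suppress=True,precision=3)
p,m=cur();a=np.radians(14.2);M=RM([0,0,-1],[np.cos(a),np.sin(a),0])
S=np.array([.508,-.3345,0]);tc=S-.012*M[:,0]
p,m=plan(p,m,[.53,.01,.36],m,claw=1)
p,m=plan(p,m,tc+[0,0,.36],M,claw=1,vmax=48)
p,m=plan(p,m,tc+[0,0,.231],M,claw=1,vmax=35)
print(tc,M[:,0])
```

```text
2 [{"claw":1,"dx":-4,"dy":-1,"dz":-30,"wx":0,"wy":0,"wz":0},{"claw":1,"dx":-4.6,"dy":-0.5,"dz":-29.9,"wx":0,"wy":0,"wz":0}]
8 [{"claw":1,"dx":-44,"dy":-3,"dz":0,"wx":0,"wy":0,"wz":-1.6},{"claw":1,"dx":-44,"dy":-4,"dz":0,"wx":0,"wy":0,"wz":-1.6},{"claw":1,"dx":-44,"dy":-6,"dz":0,"wx":0,"wy":0,"wz":-1.7},{"claw":1,"dx":-44,"dy":-7,"dz":0,"wx":0,"wy":0,"wz":-1.6},{"claw":1,"dx":-44,"dy":-8,"dz":0,"wx":0,"wy":0,"wz":-1.7},{"claw":1,"dx":-44,"dy":-10,"dz":0,"wx":-0.1,"wy":0,"wz":-1.6},{"claw":1,"dx":-43,"dy":-11,"dz":0,"wx":0,"wy":-0.1,"wz":-1.7},{"claw":1,"dx":-43.5,"dy":-12,"dz":-0.5,"wx":-0.1,"wy":0,"wz":-1.6}]
4 [{"claw":1,"dx":0,"dy":0,"dz":32,"wx":0,"wy":0,"wz":0},{"claw":1,"dx":0,"dy":0,"dz":32,"wx":0,"wy":0,"wz":0},{"claw":1,"dx":0,"dy":0,"dz":33,"wx":0,"wy":0,"wz":0},{"claw":1,"dx":-0.1,"dy":0,"dz":32,"wx":0,"wy":0,"wz":0}]
[ 0.511 -0.346  0.   ] [-0.245  0.969  0.   ]
```

Call:
arm_command([
  {"claw": 1,"dx": -4,"dy": -1,"dz": -30,"wx": 0,"wy": 0,"wz": 0},
  {"claw": 1,"dx": -5,"dy": 0,"dz": -30,"wx": 0,"wy": 0,"wz": 0},
  {"claw": 1,"dx": -44,"dy": -3,"dz": 0,"wx": 0,"wy": 0,"wz": -1.6},
  {"claw": 1,"dx": -44,"dy": -4,"dz": 0,"wx": 0,"wy": 0,"wz": -1.6},
  {"claw": 1,"dx": -44,"dy": -6,"dz": 0,"wx": 0,"wy": 0,"wz": -1.7},
  {"claw": 1,"dx": -44,"dy": -7,"dz": 0,"wx": 0,"wy": 0,"wz": -1.6},
  {"claw": 1,"dx": -44,"dy": -8,"dz": 0,"wx": 0,"wy": 0,"wz": -1.7},
  {"claw": 1,"dx": -44,"dy": -10,"dz": 0,"wx": 0,"wy": 0,"wz": -1.6},
  {"claw": 1,"dx": -43,"dy": -11,"dz": 0,"wx": 0,"wy": 0,"wz": -1.7},
  {"claw": 1,"dx": -44,"dy": -12,"dz": -0.5,"wx": 0,"wy": 0,"wz": -1.6},
  {"claw": 1,"dx": 0,"dy": 0,"dz": 32,"wx": 0,"wy": 0,"wz": 0},
  {"claw": 1,"dx": 0,"dy": 0,"dz": 32,"wx": 0,"wy": 0,"wz": 0},
  {"claw": 1,"dx": 0,"dy": 0,"dz": 33,"wx": 0,"wy": 0,"wz": 0},
  {"claw": 1,"dx": 0,"dy": 0,"dz": 32,"wx": 0,"wy": 0,"wz": 0},
  {"claw": 1,"dx": 0,"dy": 0,"dz": 0,"wx": 0,"wy": 0,"wz": 0},
  {"claw": 1,"dx": 0,"dy": 0,"dz": 0,"wx": 0,"wy": 0,"wz": 0},
])

```text
time_s: 22.3
tool_pos: [0.5116, -0.3473, 0.2324]
tcp_rot: [[-0.245, 0.97, -0.002], [0.97, 0.245, 0.001], [0.001, -0.002, -1.0]]
wrist_force: [0.2, -0.5, -1.9]
width: 0.0611
grasp_force: 45.2
```

Run:
```python
from fit import *; from geo import *
np.set_printoptions(suppress=True,precision=4)
p,m=cur();print(p,m.ravel())
rz=p[2]-.0163
for n in ['top','side','wrist']:
    f=grab(n,n+'2.png');C=np.linalg.inv(f['camera_from_world']);c=C[:3,3]
    for l,z in [('cover_center',rz+.021),('cover_mouth',rz+.021),('wingnut_grip',rz+.056),('stud_top',.196),('throttle_grip',.14)]:
        for d in eyes.tip_of(l,n)[:1]:
            w=(C@np.r_[d['point'],1])[:3]; print(n,l,round(d['conf'],2),w,(c+(w-c)*(z-c[2])/(w[2]-c[2]))[:2])
    for r in eyes.outline_of('cover',n)[:1]:
        def pose(v):
            T=np.eye(4);T[:3,:3]=cov(v[2]);T[:3,3]=[v[0],v[1],rz];return T
        cc=lambda v:-iou(sil(f,pose(v)),r['region'])
        i=np.r_[(p+.012*m[:,0])[:2],104]
        o=minimize(cc,i,method='Nelder-Mead',options=dict(initial_simplex=[i,i+[.005,0,0],i+[0,.006,1],i+[0,0,4]]));print(n,'fit',i,o.x,o.fun)
b=cv2.imread('pics/side2.png')[180:400,260:470];a=cv2.imread('pics/wrist2.png')
cv2.imwrite('pics/m2.png',np.hstack([cv2.resize(a,(400,300)),cv2.resize(b,(400,419))[:300]]))
```

```text
[ 0.5116 -0.3473  0.2324] [-0.2448  0.9696 -0.0023  0.9696  0.2448  0.0007  0.0012 -0.002  -1.    ]
top cover_center 0.87 [ 0.5118 -0.336   0.2368] [ 0.5118 -0.336 ]
top cover_mouth 0.97 [ 0.4858 -0.2642  0.2369] [ 0.4858 -0.2641]
top wingnut_grip 0.43 [ 0.5095 -0.3367  0.2756] [ 0.5098 -0.3377]
top stud_top 0.92 [ 0.5079 -0.337   0.1978] [ 0.5081 -0.3375]
top fit [  0.5087  -0.3356 104.    ] [  0.5058  -0.3312 105.2307] -0.5792106725958867
side cover_center 0.89 [ 0.5116 -0.3381  0.2367] [ 0.5112 -0.3382]
side cover_mouth 0.87 [ 0.4958 -0.2566  0.238 ] [ 0.4965 -0.2564]
side wingnut_grip 0.59 [ 0.5134 -0.3311  0.2715] [ 0.5129 -0.3313]
side stud_top 0.78 [ 0.5061 -0.3321  0.1946] [ 0.5049 -0.3323]
side throttle_grip 0.6 [ 0.4003 -0.3558  0.1422] [ 0.4018 -0.3555]
side fit [  0.5087  -0.3356 104.    ] [  0.5114  -0.3339 103.2984] -0.7554135605253817
wrist cover_center 0.67 [ 0.511  -0.3332  0.2374] [ 0.5111 -0.3333]
wrist cover_mouth 0.63 [ 0.4891 -0.261   0.2373] [ 0.489  -0.2609]
wrist wingnut_grip 0.72 [ 0.507  -0.3346  0.2741] [ 0.5073 -0.3359]
wrist throttle_grip 0.82 [ 0.4025 -0.3575  0.1445] [ 0.4008 -0.3592]
wrist fit [  0.5087  -0.3356 104.    ] [  0.508   -0.334  103.7936] -0.9305640680915004
```

View pics/m2.png

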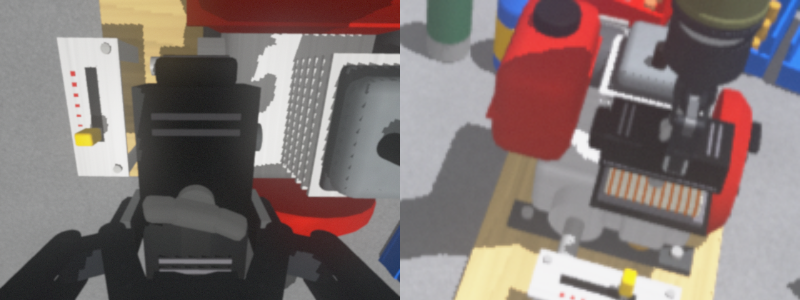

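The wrist view shows the cover held level, with its mouth towards the tank, and the yellow grip at px (88,137). The side view shows it hovering above the filter base, at crop px (655,150) against (655,195). I'll average more samples so that camera bias cancels against the stud.

Run:
```python
from h import *
np.set_printoptions(suppress=True,precision=4)
s=sensors.sense();rz=s['tool_pos'][2]-.0163
for n in ['top','side']:
    acc={}
    for i in range(6):
        f=grab(n);C=np.linalg.inv(f['camera_from_world']);c=C[:3,3]
        for l,z in [('cover_center',rz+.021),('cover_rim',rz),('wingnut_grip',rz+.056)]:
            for d in eyes.tip_of(l,n)[:1]:
                w=(C@np.r_[d['point'],1])[:3];q=(c+(w-c)*(z-c[2])/(w[2]-c[2]))[:2]
                if np.linalg.norm(q-[.51,-.335])<.02: acc.setdefault(l,[]).append(q)
    for l,a in acc.items(): print(n,l,len(a),np.median(a,0),np.std(a,0))
```

```text
top cover_center 6 [ 0.51   -0.3346] [0.0016 0.0011]
top wingnut_grip 6 [ 0.508  -0.3392] [0.0008 0.0014]
top cover_rim 1 [ 0.5015 -0.3183] [0. 0.]
side cover_center 6 [ 0.511  -0.3386] [0.0015 0.0012]
side cover_rim 6 [ 0.5092 -0.3297] [0.0011 0.0014]
side wingnut_grip 5 [ 0.5121 -0.3301] [0.0021 0.0012]
```

Call:
arm_command([
  {"claw": 1,"dx": 1,"dy": -1.8,"dz": 10,"wx": 0,"wy": 0,"wz": 0},
  {"claw": 1,"dx": 0,"dy": 0,"dz": 15,"wx": 0,"wy": 0,"wz": 0},
  {"claw": 1,"dx": 0,"dy": 0,"dz": 12,"wx": 0,"wy": 0,"wz": 0},
  {"claw": 1,"dx": 0,"dy": 0,"dz": 8,"wx": 0,"wy": 0,"wz": 0},
  {"claw": 1,"dx": 0,"dy": 0,"dz": 6,"wx": 0,"wy": 0,"wz": 0},
  {"claw": 1,"dx": 0,"dy": 0,"dz": 0,"wx": 0,"wy": 0,"wz": 0},
])

```text
time_s: 26.5
tool_pos: [0.5088, -0.3461, 0.1796]
tcp_rot: [[-0.245, 0.97, -0.004], [0.97, 0.245, 0.002], [0.003, -0.004, -1.0]]
wrist_force: [-0.1, 0.0, -2.0]
width: 0.0614
grasp_force: 45.3
```

Call:
arm_command([
  {"claw": 1,"dx": 0,"dy": 0,"dz": 2,"wx": 0,"wy": 0,"wz": 0},
  {"claw": 1,"dx": 0,"dy": 0,"dz": 2,"wx": 0,"wy": 0,"wz": 0},
  {"claw": 1,"dx": 0,"dy": 0,"dz": 0,"wx": 0,"wy": 0,"wz": 0},
])

```text
time_s: 26.88
tool_pos: [0.5089, -0.3461, 0.1761]
tcp_rot: [[-0.245, 0.97, -0.004], [0.97, 0.245, 0.002], [0.003, -0.003, -1.0]]
wrist_force: [-0.5, -0.8, -3.2]
width: 0.0612
grasp_force: 45.3
```

Call:
arm_command([
  {"claw": 1,"dx": 0,"dy": 0,"dz": 2,"wx": 0,"wy": 0,"wz": 0},
  {"claw": 1,"dx": 0,"dy": 0,"dz": 1.5,"wx": 0,"wy": 0,"wz": 0},
  {"claw": 1,"dx": 0,"dy": 0,"dz": 0,"wx": 0,"wy": 0,"wz": 0},
])

```text
time_s: 27.25
tool_pos: [0.5088, -0.3461, 0.1724]
tcp_rot: [[-0.245, 0.97, -0.004], [0.97, 0.245, 0.002], [0.003, -0.003, -1.0]]
wrist_force: [-0.1, 0.7, -3.4]
width: 0.0611
grasp_force: 45.3
```

Call:
arm_command([
  {"claw": 1,"dx": 0,"dy": 0,"dz": 2,"wx": 0,"wy": 0,"wz": 0},
  {"claw": 1,"dx": 0,"dy": 0,"dz": 0,"wx": 0,"wy": 0,"wz": 0},
])

```text
time_s: 27.5
tool_pos: [0.5088, -0.3461, 0.1704]
tcp_rot: [[-0.245, 0.97, -0.004], [0.97, 0.245, 0.002], [0.003, -0.003, -1.0]]
wrist_force: [0.1, -0.1, -2.7]
width: 0.0611
grasp_force: 45.3
```

Call:
arm_command([
  {"claw": 1,"dx": 0,"dy": 0,"dz": 1.5,"wx": 0,"wy": 0,"wz": 0},
  {"claw": 1,"dx": 0,"dy": 0,"dz": 1.5,"wx": 0,"wy": 0,"wz": 0},
  {"claw": 1,"dx": 0,"dy": 0,"dz": 0,"wx": 0,"wy": 0,"wz": 0},
])

```text
time_s: 27.88
tool_pos: [0.5088, -0.3461, 0.1674]
tcp_rot: [[-0.245, 0.97, -0.004], [0.97, 0.245, 0.002], [0.003, -0.003, -1.0]]
wrist_force: [-0.3, 0.2, -2.2]
width: 0.0613
grasp_force: 45.3
```

Call:
arm_command([
  {"claw": 1,"dx": 0,"dy": 0,"dz": 1,"wx": 0,"wy": 0,"wz": 0},
  {"claw": 1,"dx": 0,"dy": 0,"dz": 0,"wx": 0,"wy": 0,"wz": 0},
])

```text
time_s: 28.12
tool_pos: [0.5088, -0.3461, 0.1665]
tcp_rot: [[-0.245, 0.97, -0.004], [0.97, 0.245, 0.002], [0.003, -0.003, -1.0]]
wrist_force: [-0.6, 0.3, -2.9]
width: 0.0613
grasp_force: 45.3
```

Call:
arm_command([
  {"claw": 1,"dx": 0,"dy": 0,"dz": 1,"wx": 0,"wy": 0,"wz": 0},
  {"claw": 1,"dx": 0,"dy": 0,"dz": 0.7,"wx": 0,"wy": 0,"wz": 0},
  {"claw": 1,"dx": 0,"dy": 0,"dz": 0,"wx": 0,"wy": 0,"wz": 0},
])

```text
time_s: 28.5
tool_pos: [0.5089, -0.3462, 0.1663]
tcp_rot: [[-0.245, 0.97, -0.002], [0.97, 0.245, 0.001], [0.002, -0.002, -1.0]]
wrist_force: [-2.4, 3.5, 8.1]
width: 0.0612
grasp_force: 46.5
```

Call:
arm_command([
  {"claw": 0.5,"dx": 0,"dy": 0,"dz": 0,"wx": 0,"wy": 0,"wz": 0},
  {"claw": 0,"dx": 0,"dy": 0,"dz": 0,"wx": 0,"wy": 0,"wz": 0},
  {"claw": 0,"dx": 0,"dy": 0,"dz": 0,"wx": 0,"wy": 0,"wz": 0},
  {"claw": 0,"dx": 0,"dy": 0,"dz": 0,"wx": 0,"wy": 0,"wz": 0},
  {"claw": 0,"dx": 0,"dy": 0,"dz": -20,"wx": 0,"wy": 0,"wz": 0},
  {"claw": 0,"dx": 0,"dy": 0,"dz": -40,"wx": 0,"wy": 0,"wz": 0},
  {"claw": 0,"dx": 0,"dy": 0,"dz": -45,"wx": 0,"wy": 0,"wz": 0},
  {"claw": 0,"dx": 0,"dy": 0,"dz": 0,"wx": 0,"wy": 0,"wz": 0},
])

```text
time_s: 29.5
tool_pos: [0.5105, -0.3478, 0.2737]
tcp_rot: [[-0.245, 0.97, 0.002], [0.97, 0.245, -0.002], [-0.003, 0.002, -1.0]]
wrist_force: [0.3, 1.0, -1.1]
width: 0.0857
grasp_force: 0.0
```

Run:
```python
from h import *; from geo import *
np.set_printoptions(suppress=True,precision=4)
p,m=cur();print(p)
f=grab('wrist','wrist3.png');C=np.linalg.inv(f['camera_from_world']);c=C[:3,3]
for l,z in [('cover_center',.171),('cover_mouth',.171),('wingnut_grip',.206)]:
    for d in eyes.tip_of(l,'wrist')[:1]:
        w=(C@np.r_[d['point'],1])[:3]; print(l,round(d['conf'],2),w,(c+(w-c)*(z-c[2])/(w[2]-c[2]))[:2])
# bar angle: bright pixels in metric top-plane view around nut axis
k=210/np.tan(np.radians(f['fovy']/2))
S=np.array([.507,-.335]);g=np.mgrid[-40:41,-40:41]/1000.
im=cv2.cvtColor(f['img'],cv2.COLOR_BGR2GRAY)
xs=S[0]+g[0];ys=S[1]+g[1]
uv=np.array([proj(f,[x,y,.212]) for x,y in zip(xs.ravel(),ys.ravel())],np.float32).reshape(81,81,2)
top=cv2.remap(im,uv[...,0],uv[...,1],cv2.INTER_LINEAR)
cv2.imwrite('pics/nut3.png',np.hstack([cv2.resize(f['img'],(533,400)),cv2.cvtColor(cv2.resize(top,(260,400)),cv2.COLOR_GRAY2BGR)]))
b=np.argwhere(top>95);cc=b.mean(0);u,s,v=np.linalg.svd(b-cc,full_matrices=False);print(len(b),S+(cc-40)/1000,np.degrees(np.arctan2(v[0][1],v[0][0])),s)
for r in eyes.outline_of('wingnut','wrist')[:1]:
    rr=cv2.remap(r['region'].astype(np.uint8),uv[...,0],uv[...,1],cv2.INTER_NEAREST);b=np.argwhere(rr>0)
    print(r['conf'],len(b))
```

```text
[ 0.5105 -0.3478  0.2737]
cover_center 0.72 [ 0.5033 -0.3346  0.1731] [ 0.5034 -0.3352]
cover_mouth 0.73 [ 0.4868 -0.2617  0.1742] [ 0.4868 -0.2616]
wingnut_grip 0.97 [ 0.5029 -0.3337  0.2111] [ 0.5032 -0.3353]
1928 [ 0.4985 -0.3427] 16.239615867981374 [1207.7328  803.4434]
0.59 705
```

View pics/nut3.png

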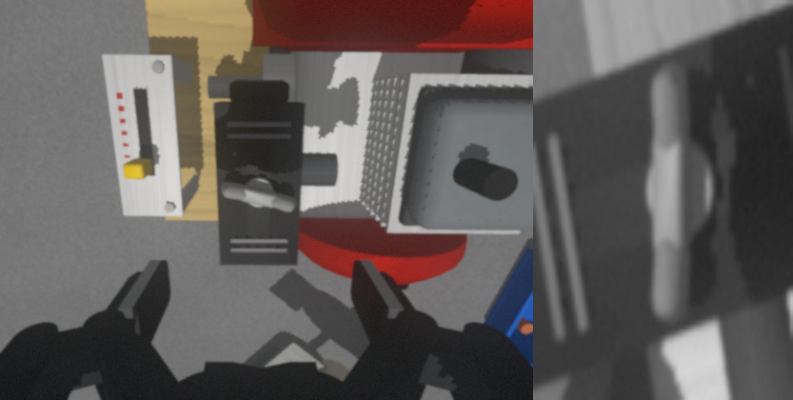

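The cover sits home with its mouth towards the tank at px (258,92). The wing bar is at (258,194), heading about 1–2° in the world. I'll pinch it with the tool's y axis at 92°.

Run:
```python
from geo import *
np.set_printoptions(suppress=True,precision=3)
p,m=cur();a=np.radians(92);M=RM([0,0,-1],[np.cos(a),np.sin(a),0])
p,m=plan(p,m,[.506,-.334,.245],M)
p,m=plan(p,m,[.506,-.334,.196],M,vmax=17)
q=ik(p,m,np.array([.8,.54,-.42,1.62,.25,1.03,2.0]));print(q)
a=np.radians(92-155);print(ik(p,RM([0,0,-1],[np.cos(a),np.sin(a),0]),q[0]))
```

```text
9 [{"claw":0,"dx":1,"dy":0,"dz":3,"wx":0,"wy":0,"wz":-8.6},{"claw":0,"dx":1,"dy":0,"dz":3,"wx":0,"wy":0,"wz":-8.7},{"claw":0,"dx":1,"dy":0,"dz":3,"wx":0,"wy":-0.1,"wz":-8.6},{"claw":0,"dx":1,"dy":1,"dz":2,"wx":0,"wy":0,"wz":-8.7},{"claw":0,"dx":1,"dy":1,"dz":3,"wx":0,"wy":-0.1,"wz":-8.6},{"claw":0,"dx":1,"dy":1,"dz":2,"wx":0,"wy":0,"wz":-8.7},{"claw":0,"dx":1,"dy":1,"dz":3,"wx":0,"wy":-0.1,"wz":-8.6},{"claw":0,"dx":1,"dy":2,"dz":2,"wx":0,"wy":0,"wz":-8.7},{"claw":0,"dx":0.5,"dy":1.2,"dz":2.5,"wx":0,"wy":-0.1,"wz":-8.6}]
3 [{"claw":0,"dx":0,"dy":0,"dz":16,"wx":0,"wy":0,"wz":0},{"claw":0,"dx":0,"dy":0,"dz":17,"wx":0,"wy":0,"wz":0},{"claw":0,"dx":0,"dy":0,"dz":16,"wx":0,"wy":0,"wz":0}]
(array([ 0.793,  0.522, -0.401,  1.604,  0.225,  1.062,  1.935]), np.float64(1.5496552161872e-07), np.float64(6.286839375853588e-05))
(array([ 0.321,  0.525,  0.359,  1.61 , -0.205,  1.044, -0.36 ]), np.float64(4.685251963391067e-06), np.float64(0.0021474429970589856))
```

Call:
arm_command([
  {"claw": 0,"dx": 1,"dy": 0,"dz": 3,"wx": 0,"wy": 0,"wz": -8.6},
  {"claw": 0,"dx": 1,"dy": 0,"dz": 3,"wx": 0,"wy": 0,"wz": -8.7},
  {"claw": 0,"dx": 1,"dy": 0,"dz": 3,"wx": 0,"wy": 0,"wz": -8.6},
  {"claw": 0,"dx": 1,"dy": 1,"dz": 2,"wx": 0,"wy": 0,"wz": -8.7},
  {"claw": 0,"dx": 1,"dy": 1,"dz": 3,"wx": 0,"wy": -0.1,"wz": -8.6},
  {"claw": 0,"dx": 1,"dy": 1,"dz": 2,"wx": 0,"wy": 0,"wz": -8.7},
  {"claw": 0,"dx": 1,"dy": 1,"dz": 3,"wx": 0,"wy": -0.1,"wz": -8.6},
  {"claw": 0,"dx": 1,"dy": 2,"dz": 2,"wx": 0,"wy": 0,"wz": -8.7},
  {"claw": 0,"dx": 0.5,"dy": 1,"dz": 3,"wx": 0,"wy": -0.1,"wz": -8.6},
  {"claw": 0,"dx": 0,"dy": 0,"dz": 16,"wx": 0,"wy": 0,"wz": 0},
  {"claw": 0,"dx": 0,"dy": 0,"dz": 17,"wx": 0,"wy": 0,"wz": 0},
  {"claw": 0,"dx": 0,"dy": 0,"dz": 15,"wx": 0,"wy": 0,"wz": 0},
  {"claw": 0,"dx": 0,"dy": 0,"dz": 0,"wx": 0,"wy": 0,"wz": 0},
  {"claw": 0,"dx": 0,"dy": 0,"dz": 0,"wx": 0,"wy": 0,"wz": 0},
], force=25)

```text
time_s: 31.5
tool_pos: [0.5067, -0.3349, 0.198]
tcp_rot: [[-0.999, -0.034, 0.001], [-0.034, 0.999, -0.0], [-0.001, -0.0, -1.0]]
wrist_force: [0.4, 1.3, 0.5]
width: 0.0858
grasp_force: 0.0
```

Call:
arm_command([
  {"claw": 1,"dx": 0,"dy": 0,"dz": 0,"wx": 0,"wy": 0,"wz": 0},
  {"claw": 1,"dx": 0,"dy": 0,"dz": 0,"wx": 0,"wy": 0,"wz": 0},
  {"claw": 1,"dx": 0,"dy": 0,"dz": 0,"wx": 0,"wy": 0,"wz": 0},
  {"claw": 1,"dx": 0,"dy": 0,"dz": 0,"wx": 0,"wy": 0,"wz": 0},
  {"claw": 1,"dx": 0,"dy": 0,"dz": 0,"wx": 0,"wy": 0,"wz": 0},
  {"claw": 1,"dx": 0,"dy": 0,"dz": 0,"wx": 0,"wy": 0,"wz": 0},
  {"claw": 1,"dx": 0,"dy": 0,"dz": 0,"wx": 0,"wy": 0,"wz": 0},
], force=25)

```text
time_s: 32.38
tool_pos: [0.5065, -0.3348, 0.1981]
tcp_rot: [[-0.999, -0.034, 0.001], [-0.034, 0.999, -0.0], [-0.001, -0.0, -1.0]]
wrist_force: [-0.9, 1.2, 3.1]
width: 0.0089
grasp_force: 30.0
```

Call:
arm_command([
  {"claw": 1,"dx": 0,"dy": 0,"dz": 0,"wx": 0,"wy": 0,"wz": 10},
  {"claw": 1,"dx": 0,"dy": 0,"dz": 0,"wx": 0,"wy": 0,"wz": 10},
  {"claw": 1,"dx": 0,"dy": 0,"dz": 0,"wx": 0,"wy": 0,"wz": 10},
  {"claw": 1,"dx": 0,"dy": 0,"dz": 0,"wx": 0,"wy": 0,"wz": 10},
  {"claw": 1,"dx": 0,"dy": 0,"dz": 0,"wx": 0,"wy": 0,"wz": 10},
  {"claw": 1,"dx": 0,"dy": 0,"dz": 0,"wx": 0,"wy": 0,"wz": 10},
  {"claw": 1,"dx": 0,"dy": 0,"dz": 0,"wx": 0,"wy": 0,"wz": 10},
  {"claw": 1,"dx": 0,"dy": 0,"dz": 0,"wx": 0,"wy": 0,"wz": 10},
  {"claw": 1,"dx": 0,"dy": 0,"dz": 0,"wx": 0,"wy": 0,"wz": 10},
  {"claw": 1,"dx": 0,"dy": 0,"dz": 0,"wx": 0,"wy": 0,"wz": 10},
  {"claw": 1,"dx": 0,"dy": 0,"dz": 0,"wx": 0,"wy": 0,"wz": 10},
  {"claw": 1,"dx": 0,"dy": 0,"dz": 0,"wx": 0,"wy": 0,"wz": 10},
  {"claw": 1,"dx": 0,"dy": 0,"dz": 0,"wx": 0,"wy": 0,"wz": 10},
  {"claw": 1,"dx": 0,"dy": 0,"dz": 0,"wx": 0,"wy": 0,"wz": 0},
])

```text
time_s: 34.12
tool_pos: [0.5059, -0.3351, 0.1981]
tcp_rot: [[0.617, 0.787, 0.0], [0.787, -0.617, -0.001], [-0.0, 0.001, -1.0]]
wrist_force: [-2.4, -0.5, 4.7]
width: 0.0093
grasp_force: 30.2
```

```bash
python3 -c "
from h import *
s=log();print(s['torque'],s['joint_positions'],s['wrist_force'])
print(tip('throttle_grip','wrist',grab('wrist')))"
```

```text
[-0.08068599  0.62285874 -0.04970105] [ 0.17066067  0.56988405  0.62466329  1.60827114 -0.36509863  1.08206521
  0.22889435] [-2.39879372 -0.52874183  4.6904382 ]
[]
```

Call:
arm_command([
  {"claw": 1,"dx": 0,"dy": 0,"dz": 0,"wx": 0,"wy": 0,"wz": 7},
  {"claw": 1,"dx": 0,"dy": 0,"dz": 0,"wx": 0,"wy": 0,"wz": 6},
  {"claw": 1,"dx": 0,"dy": 0,"dz": 0,"wx": 0,"wy": 0,"wz": 0},
])

```text
time_s: 34.6
tool_pos: [0.5059, -0.3351, 0.1981]
tcp_rot: [[0.777, 0.629, 0.001], [0.629, -0.777, -0.0], [0.0, 0.001, -1.0]]
wrist_force: [-3.4, -0.1, 5.3]
width: 0.009
grasp_force: 30.3
```

```bash
python3 -c "
from h import *
s=log();print(s['torque'],s['wrist_force'],np.degrees(np.arctan2(s['tcp_rot'][1,1],s['tcp_rot'][0,1])),s['width'])"
```

```text
[-0.06056886  0.7588223  -0.10861229] [-3.35662724 -0.10144064  5.27756505] -51.00975140289628 0.008952248661797023
```

Call:
arm_command([
  {"claw": 1,"dx": 0,"dy": 0,"dz": 0,"wx": 0,"wy": 0,"wz": 3},
  {"claw": 1,"dx": 0,"dy": 0,"dz": 0,"wx": 0,"wy": 0,"wz": 3},
  {"claw": 1,"dx": 0,"dy": 0,"dz": 0,"wx": 0,"wy": 0,"wz": 0},
])

```text
time_s: 34.98
tool_pos: [0.5061, -0.335, 0.1981]
tcp_rot: [[0.838, 0.546, 0.001], [0.546, -0.838, -0.0], [0.001, 0.001, -1.0]]
wrist_force: [-3.1, 0.6, 4.5]
width: 0.0094
grasp_force: 30.3
```

```bash
python3 -c "
from h import *
s=log();print(s['torque'],s['wrist_force'],np.degrees(np.arctan2(s['tcp_rot'][1,1],s['tcp_rot'][0,1])),s['width'])"
```

```text
[-0.03312482  0.64478262  0.02204218] [-3.12756979  0.55578252  4.45763112] -56.933813987987314 0.009379906595745587
```

Call:
arm_command([
  {"claw": 1,"dx": 0,"dy": 0,"dz": 0,"wx": 0,"wy": 0,"wz": 3},
  {"claw": 1,"dx": 0,"dy": 0,"dz": 0,"wx": 0,"wy": 0,"wz": 3},
  {"claw": 1,"dx": 0,"dy": 0,"dz": 0,"wx": 0,"wy": 0,"wz": 0},
])

```text
time_s: 35.35
tool_pos: [0.5081, -0.3342, 0.1982]
tcp_rot: [[0.889, 0.458, 0.003], [0.458, -0.889, -0.0], [0.003, 0.002, -1.0]]
wrist_force: [3.0, 1.6, 3.4]
width: 0.009
grasp_force: 34.6
```

```bash
python3 -c "
from h import *
s=log();print(s['torque'],s['wrist_force'],np.degrees(np.arctan2(s['tcp_rot'][1,1],s['tcp_rot'][0,1])),s['width'])"
```

```text
[ 0.31170117 -0.69455783  0.5830782 ] [3.00129346 1.57741028 3.38190225] -62.77397603901427 0.00903417675956747
```

Call:
arm_command([
  {"claw": 0.4,"dx": 0,"dy": 0,"dz": 0,"wx": 0,"wy": 0,"wz": 0},
  {"claw": 0.4,"dx": 0,"dy": 0,"dz": 0,"wx": 0,"wy": 0,"wz": 0},
  {"claw": 0,"dx": 0,"dy": 0,"dz": 0,"wx": 0,"wy": 0,"wz": 0},
  {"claw": 0,"dx": 0,"dy": 0,"dz": -20,"wx": 0,"wy": 0,"wz": 0},
  {"claw": 0,"dx": 0,"dy": 0,"dz": -50,"wx": 0,"wy": 0,"wz": 0},
  {"claw": 0,"dx": 0,"dy": 0,"dz": -10,"wx": 0,"wy": 0,"wz": -10},
  {"claw": 0,"dx": 0,"dy": 0,"dz": 0,"wx": 0,"wy": 0,"wz": -10},
  {"claw": 0,"dx": 0,"dy": 0,"dz": 0,"wx": 0,"wy": 0,"wz": -10},
  {"claw": 0,"dx": 0,"dy": 0,"dz": 0,"wx": 0,"wy": 0,"wz": -10},
  {"claw": 0,"dx": 0,"dy": 0,"dz": 0,"wx": 0,"wy": 0,"wz": -10},
  {"claw": 0,"dx": 0,"dy": 0,"dz": 0,"wx": 0,"wy": 0,"wz": -10},
  {"claw": 0,"dx": 0,"dy": 0,"dz": 0,"wx": 0,"wy": 0,"wz": -10},
  {"claw": 0,"dx": 0,"dy": 0,"dz": 0,"wx": 0,"wy": 0,"wz": -7},
  {"claw": 0,"dx": 0,"dy": 0,"dz": 0,"wx": 0,"wy": 0,"wz": 0},
])

```text
time_s: 37.1
tool_pos: [0.506, -0.335, 0.2778]
tcp_rot: [[-0.24, 0.971, 0.001], [0.971, 0.24, 0.0], [-0.0, 0.001, -1.0]]
wrist_force: [0.7, -1.1, 0.3]
width: 0.0853
grasp_force: 0.0
```

Run:
```python
from geo import *
from h import *
np.set_printoptions(suppress=True,precision=4)
p,m=cur();print(p,m.ravel())
f=grab('wrist','wrist4.png');C=np.linalg.inv(f['camera_from_world']);c=C[:3,3]
for l,z in [('cover_center',.171),('wingnut_grip',.206),('throttle_grip',.14)]:
    for d in eyes.tip_of(l,'wrist')[:2]:
        w=(C@np.r_[d['point'],1])[:3]; print(l,round(d['conf'],2),w,(c+(w-c)*(z-c[2])/(w[2]-c[2]))[:2])
a=np.radians(14.2);M=RM([0,0,-1],[np.cos(a),np.sin(a),0])
p,m=plan(p,m,[.4005,-.357,.20],M,vmax=40)
p,m=plan(p,m,[.4005,-.357,.127],M,vmax=25)
q=ik(p,m,np.array([.8,.54,-.42,1.62,.25,1.03,.6]));print(q);print(ik(p+.06*m[:,0],m,q[0]))
```

```text
[ 0.506  -0.335   0.2778] [-0.2401  0.9707  0.0011  0.9707  0.2401  0.0003 -0.      0.0011 -1.    ]
cover_center 0.64 [ 0.5115 -0.3326  0.1731] [ 0.5117 -0.3333]
wingnut_grip 0.89 [ 0.5054 -0.3331  0.2086] [ 0.5056 -0.3341]
throttle_grip 0.94 [ 0.4016 -0.3579  0.1432] [ 0.4006 -0.3591]
4 [{"claw":0,"dx":1,"dy":-27,"dz":19,"wx":0,"wy":0,"wz":-0.1},{"claw":0,"dx":1,"dy":-27,"dz":20,"wx":0,"wy":0,"wz":-0.1},{"claw":0,"dx":1,"dy":-27,"dz":19,"wx":0,"wy":0,"wz":-0.1},{"claw":0,"dx":1.3,"dy":-26.8,"dz":19.7,"wx":0.1,"wy":0,"wz":0}]
3 [{"claw":0,"dx":0,"dy":0,"dz":24,"wx":0,"wy":0,"wz":0},{"claw":0,"dx":0,"dy":0,"dz":25,"wx":0,"wy":0,"wz":0},{"claw":0,"dx":0,"dy":0.1,"dz":24,"wx":0,"wy":0,"wz":0}]
(array([ 0.95  ,  0.4998, -0.3981,  1.8751,  0.2583,  0.8174,  0.6653]), np.float64(1.26279379405036e-06), np.float64(0.0003889138338580879))
(array([ 0.8967,  0.4376, -0.4076,  1.9958,  0.248 ,  0.7561,  0.5893]), np.float64(5.983401334245064e-07), np.float64(0.0001818153907989875))
```

View pics/wrist4.png

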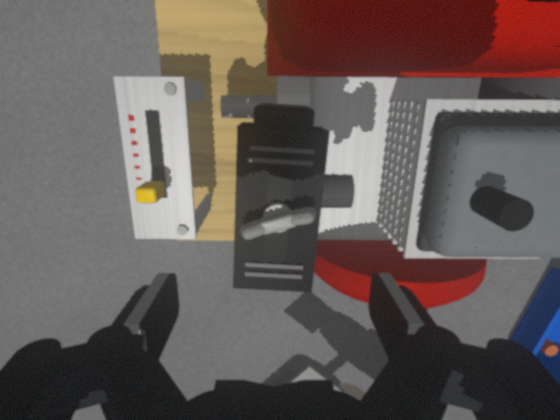

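The wing bar now runs (243,232)–(313,212), about +17–20° from the cover's x axis. That is about 2.8 rad, so the nut is at its stop and snug. The throttle grip is at px (149,192), matching the estimate.

Call:
arm_command([
  {"claw": 0,"dx": 1,"dy": -27,"dz": 19,"wx": 0,"wy": 0,"wz": 0},
  {"claw": 0,"dx": 1,"dy": -27,"dz": 20,"wx": 0,"wy": 0,"wz": 0},
  {"claw": 0,"dx": 1,"dy": -27,"dz": 19,"wx": 0,"wy": 0,"wz": 0},
  {"claw": 0,"dx": 1,"dy": -27,"dz": 20,"wx": 0,"wy": 0,"wz": 0},
  {"claw": 0,"dx": 0,"dy": 0,"dz": 24,"wx": 0,"wy": 0,"wz": 0},
  {"claw": 0,"dx": 0,"dy": 0,"dz": 25,"wx": 0,"wy": 0,"wz": 0},
  {"claw": 0,"dx": 0,"dy": 0,"dz": 24,"wx": 0,"wy": 0,"wz": 0},
  {"claw": 0,"dx": 0,"dy": 0,"dz": 0,"wx": 0,"wy": 0,"wz": 0},
  {"claw": 1,"dx": 0,"dy": 0,"dz": 0,"wx": 0,"wy": 0,"wz": 0},
  {"claw": 1,"dx": 0,"dy": 0,"dz": 0,"wx": 0,"wy": 0,"wz": 0},
  {"claw": 1,"dx": 0,"dy": 0,"dz": 0,"wx": 0,"wy": 0,"wz": 0},
  {"claw": 1,"dx": 0,"dy": 0,"dz": 0,"wx": 0,"wy": 0,"wz": 0},
  {"claw": 1,"dx": 0,"dy": 0,"dz": 0,"wx": 0,"wy": 0,"wz": 0},
  {"claw": 1,"dx": 0,"dy": 0,"dz": 0,"wx": 0,"wy": 0,"wz": 0},
  {"claw": 1,"dx": 0,"dy": 0,"dz": 0,"wx": 0,"wy": 0,"wz": 0},
], force=50)

```text
time_s: 39.17
tool_pos: [0.401, -0.3571, 0.1274]
tcp_rot: [[-0.241, 0.97, 0.002], [0.97, 0.241, -0.0], [-0.001, 0.002, -1.0]]
wrist_force: [-1.1, 0.7, 5.5]
width: 0.0169
grasp_force: 49.7
```

Gripped at 17 mm. I'll slide it along +y of the engine (tool +x) to the end stop.

Call:
arm_command([
  {"claw": 1,"dx": 8,"dy": 0,"dz": 0,"wx": 0,"wy": 0,"wz": 0},
  {"claw": 1,"dx": 12,"dy": 0,"dz": 0,"wx": 0,"wy": 0,"wz": 0},
  {"claw": 1,"dx": 12,"dy": 0,"dz": 0,"wx": 0,"wy": 0,"wz": 0},
  {"claw": 1,"dx": 12,"dy": 0,"dz": 0,"wx": 0,"wy": 0,"wz": 0},
  {"claw": 1,"dx": 6,"dy": 0,"dz": 0,"wx": 0,"wy": 0,"wz": 0},
  {"claw": 1,"dx": 2,"dy": 0,"dz": 0,"wx": 0,"wy": 0,"wz": 0},
  {"claw": 1,"dx": 0,"dy": 0,"dz": 0,"wx": 0,"wy": 0,"wz": 0},
])

```text
time_s: 40.05
tool_pos: [0.3889, -0.3068, 0.1274]
tcp_rot: [[-0.242, 0.97, 0.003], [0.97, 0.242, -0.002], [-0.003, 0.003, -1.0]]
wrist_force: [1.7, -4.6, 5.7]
width: 0.017
grasp_force: 49.7
```

Call:
arm_command([
  {"claw": 1,"dx": 2,"dy": 0,"dz": 0,"wx": 0,"wy": 0,"wz": 0},
  {"claw": 1,"dx": 2,"dy": 0,"dz": 0,"wx": 0,"wy": 0,"wz": 0},
  {"claw": 1,"dx": 0.5,"dy": 0,"dz": 0,"wx": 0,"wy": 0,"wz": 0},
  {"claw": 1,"dx": 0,"dy": 0,"dz": 0,"wx": 0,"wy": 0,"wz": 0},
  {"claw": 1,"dx": 0,"dy": 0,"dz": 0,"wx": 0,"wy": 0,"wz": 0},
])

```text
time_s: 40.67
tool_pos: [0.3881, -0.3035, 0.1274]
tcp_rot: [[-0.241, 0.97, 0.004], [0.97, 0.241, -0.003], [-0.004, 0.003, -1.0]]
wrist_force: [2.3, -7.1, 2.6]
width: 0.017
grasp_force: 49.4
```

Run:
```python
from h import *
f=grab('wrist','wrist5.png');print(tip('throttle_grip','wrist',f))
f=grab('side','side5.png');print(tip('throttle_grip','side',f))
s=log();print(s['tool_pos'],s['wrist_force'])
```

```text
[]
[]
[ 0.38803648 -0.30351658  0.12739611] [ 2.6909184  -7.49538506  3.1217744 ]
```

Call:
arm_command([
  {"claw": 1,"dx": 2,"dy": 0,"dz": 0,"wx": 0,"wy": 0,"wz": 0},
  {"claw": 1,"dx": 1,"dy": 0,"dz": 0,"wx": 0,"wy": 0,"wz": 0},
  {"claw": 1,"dx": 0,"dy": 0,"dz": 0,"wx": 0,"wy": 0,"wz": 0},
  {"claw": 1,"dx": 0,"dy": 0,"dz": 0,"wx": 0,"wy": 0,"wz": 0},
])

```text
time_s: 41.38
tool_pos: [0.388, -0.3033, 0.1275]
tcp_rot: [[-0.24, 0.971, 0.005], [0.971, 0.24, -0.008], [-0.009, 0.003, -1.0]]
wrist_force: [4.5, -15.6, -5.2]
width: 0.017
grasp_force: 49.0
```

The travel has stopped at 55.3 mm while the force climbs, so it is on the end stop. I'll let go there and retreat upwards.

Call:
arm_command([
  {"claw": 0,"dx": 0,"dy": 0,"dz": 0,"wx": 0,"wy": 0,"wz": 0},
  {"claw": 0,"dx": 0,"dy": 0,"dz": 0,"wx": 0,"wy": 0,"wz": 0},
  {"claw": 0,"dx": 0,"dy": 0,"dz": 0,"wx": 0,"wy": 0,"wz": 0},
  {"claw": 0,"dx": 0,"dy": 0,"dz": 0,"wx": 0,"wy": 0,"wz": 0},
  {"claw": 0,"dx": 0,"dy": 0,"dz": 0,"wx": 0,"wy": 0,"wz": 0},
  {"claw": 0,"dx": 0,"dy": 0,"dz": 0,"wx": 0,"wy": 0,"wz": 0},
  {"claw": 0,"dx": 0,"dy": 0,"dz": -20,"wx": 0,"wy": 0,"wz": 0},
  {"claw": 0,"dx": 0,"dy": 0,"dz": -45,"wx": 0,"wy": 0,"wz": 0},
  {"claw": 0,"dx": 0,"dy": 0,"dz": -50,"wx": 0,"wy": 0,"wz": 0},
  {"claw": 0,"dx": 0,"dy": 0,"dz": -50,"wx": 0,"wy": 0,"wz": 0},
  {"claw": 0,"dx": 0,"dy": 0,"dz": 0,"wx": 0,"wy": 0,"wz": 0},
])

```text
time_s: 42.75
tool_pos: [0.3874, -0.3007, 0.2953]
tcp_rot: [[-0.241, 0.97, 0.007], [0.97, 0.241, -0.004], [-0.005, 0.006, -1.0]]
wrist_force: [0.1, -0.1, -0.2]
width: 0.0853
grasp_force: 0.0
```

Run:
```python
from h import *
f=grab('wrist','wrist6.png');print(tip('throttle_grip','wrist',f),tip('cover_rim','wrist',f))
f=grab('side','side6.png');print(tip('throttle_grip','side',f),tip('cover_center','side',f))
a=cv2.imread('pics/wrist6.png');b=cv2.imread('pics/side6.png')
cv2.imwrite('pics/e6.png',np.hstack([cv2.resize(a,(400,300)),cv2.resize(b,(400,300))]))
```

```text
[(0.72, array([ 0.4018, -0.3558,  0.1429]))] []
[(0.61, array([ 0.3992, -0.3573,  0.1415])), (0.48, array([ 0.5707, -0.2722, -0.0008])), (0.23, array([ 0.5115, -0.3346,  0.1727]))] [(0.98, array([ 0.5106, -0.3372,  0.1699]))]
```

View pics/e6.png

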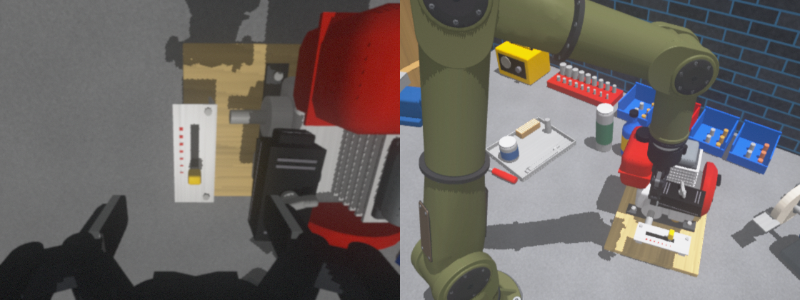

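The throttle has snapped back shut (grip at px (195,180), 0.400, -0.357). The cover sits home, the bystanders are undisturbed and the robot is clear of everything.

```bash
python3 -c "
from plant import order
print(order.hand_in())"
```

```text
the job is handed in; nothing more can be done
None
```

I fitted the cover home with its mouth towards the tank, turned the wing nut to its stop, opened the throttle fully and let it snap shut, then handed the job in at about 43 s; I set the cover down once on the free bench to change grip.

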